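# Put the recipe tablet on its stand and lock the stand at the marked height

## Robot

A 6-joint arm with a two-finger parallel gripper is mounted at the origin on a cart in front of the work surface, level with it; the furniture and walls round the work are solid. World frame = base frame: x ahead of the robot, y to its left, z up, the work surface at z = 0. Lengths are in m, angles in rad, forces in N, time in s.
With the tool pointing down it reaches from about 0.375 to 0.975 m from the base axis. Payload 3.8 kg.
Tool frame: the origin (TCP) lies at the very end of the fingers, on their centre line; the grasp point (between the pads) lies bot.grasp_offset behind it (bot.grasp_offset is the distance from the TCP to the grasp point, in m); y points along the fingers, x is the direction in which the jaws open and shut, and the axes are right-handed (so a half turn about y gives the same grasp; the last joint's range is limited). The gripper opens to 85 mm and grips with 20 to 120 N. Pads are 22 mm wide; open, the fingers measure 114 mm over their backs; the gripper's body (76 mm by 85 mm) begins 54 mm behind the grasp point. The pads swing forward as they close: fully open they stand 13 mm farther back than shut.
Start: joints at [-1.261, 0.264, 1.604, -0, 1.274, -0.037], TCP at [0.229, -0.635, 0.231] pointing down, gripper open.
Joint ranges: [-2.63, 2.63], [-0.94, 2.18], [0.31, 2.57], [-1.31, 4.45], [0, 2.66], [-2.55, 2.55]. Speed limits (rad/s): [2.57, 2.57, 3.14, 3.14, 3.14, 3.14].

## Interface

Orientations are given as a rotation vector (axis times angle).
In Python, from workcell import sensors, read_camera, job, bot gives the robot as it stands.
- The arm moves only by the tool arm_command, never from a script. Its argument "deltas" is a list of rows, each a list of 4 numbers: the shift along the tool's x, y, z in m, then the turn about the tool's y in rad. A call has 1 to 20 rows; each row shifts and turns the commanded pose from where the row before left it, along the tool's axes as they then stand; what a row does not reach is not made up. A row lasts 1/8 s, in which the tool goes at most 62.5 mm and 10.7 degrees, less where a joint would pass 70% of its speed; a pose out of reach is approached as far as the arm can. A call is refused whole if a number of a shift passes 0.0625 or a number of a turn 0.188, either way. A call with a gripper value outside its range is refused whole. "fingers" is the finger opening in m, from 0 to 0.0854, set as the call begins (left out, the last holds). The fingers move at their own pace and stop on an object; "newtons" is the grip in N (left out, the last holds). Time passes only in rows, so rows that do not move let the fingers close. It gives the time, the measured TCP pose, the force and the opening at its end, in the units of the state.
- sensors.read_state(): the state, without advancing time (a new reading comes with each control period).
- read_camera(name): name is "side" or "top" or "wrist"; returns a dict with "color" (384x512x3 uint8, red, green, blue), "vfov" (degrees; the focal length in pixels is half the picture's height over the tangent of half this angle, whatever the lens; pixels are square), "cx", "cy" (the principal point, pixels), "R" (3x3) and "t" (3): a world point X has camera coordinates R X + t; the wrist camera has in their place "T_tool_cam" (4x4, takes a point from camera to tool coordinates, whose origin is the TCP and whose axes are the tool frame's). Camera axes: x right, y down, z forward; pixel columns grow to the right and rows downward; lengths in m; the calibration is good to about 2 mm. A picture is of the moment at which its call begins: read the wrist's pose just before it. There is no depth.
- job.finish_job(): hands the job in, once; it reports no verdict.
The state is a dict: "time": time; "q": joint angles; "joint_vel": joint speeds; "joint_torque": joint torques, N m; "tool_pos": TCP position; "tcp_rot": TCP orientation; "wrist_force": force on the tool from outside, world axes, zero at the start; "torque": the same for the moment, N m; "width": opening from 0.0 (shut) to 1.0 (fully open).
Only numpy, scipy, OpenCV 4.12 (cv2) and the standard library are available. Lean on these libraries where they do the work, as an engineer would, in place of code of your own. Each camera call takes 0.05 s, during which the arm holds its last target.

## Task

Take the small recipe tablet out of its white dock and slide it down into the slot of the tablet stand until it is fully home and centred, screen towards the front as in the dock. Then lift the sliding clamp that carries it, by the red cam lever with the lever still open, until the clamp's top is level with the red ring painted on the post, and swing the lever fully closed there without letting the clamp drop. Finish still gripping the lever's handle, with the tablet in its slot, the clamp at the red ring and nothing else on the worktop knocked about.

Things in the scene. Friction and masses are not known exactly. Their poses are not given: they have to be found in the camera images.
- tablet: grey tablet computer, a slab 160 mm wide (its y), 104 mm tall (its z) and 9 mm thick (its x), about 0.18 kg; the lit screen is its -x face. Origin: centre of its bottom edge. It starts upright in the dock's slot, its bottom 12 mm above the worktop. Take it by the top edge, across its thickness.
- tablet_top (a point): centre of the tablet's top edge, 104 mm above its origin along its z
- tablet_screen (a point): middle of the screen face, 4.5 mm to -x of the tablet's mid-plane
- dock: white tablet dock, fixed, 110 mm wide (y), 85 mm deep (x); two 90 mm long lips, tops 32 mm above the worktop, hold the tablet's foot with 1.7 mm of play on each face. Origin: centre of its underside; -x is its front. Lift the tablet straight up by more than 25 mm to free it.
- stand: tablet stand, fixed; dark base plate 280 mm wide (y), 150 mm deep (x), 14 mm thick; origin at the centre of its underside, -x its front, z up. An aluminium post, 16 mm thick, rises from the base at x 0, y -110 mm (the right end) to 174 mm above the worktop. Everything on the stand moves with these axes.
- carriage (a joint): height in m of the sliding black clamp block on the post; with it moves the slotted ledge and the lever. 0 is its lowest place, where it starts; at most 0.062. Lever open, it falls back by its own weight if let go (about 2 N, 4 N with the tablet).
- slot_floor (a point): centre of the floor of the slot in the aluminium ledge left of the post, 36 mm above the worktop at the start; axes as the stand. The slot is 110 mm long (y), open at both ends so that the tablet overhangs equally, 12 mm wide (x) and 26 mm deep; flared black rubber lips along both sides widen its mouth to about 27 mm, up to 35 mm above its floor.
- collar_top (a point): centre of the top face of the clamp (the rim of its aluminium collar) on the post axis, 93.5 mm above the worktop at the start
- mark_band: red ring painted on the post, 4 mm high; origin at its middle on the post axis, 128 to 149 mm above the worktop, above the clamp at the start. Level means the collar's top at the ring's middle.
- lever_grip (a point): grip point on the axis of the upright red handle at the lever's end: a round peg 15 mm thick that reaches from 24 mm below this point (top of the lever bar) to 18 mm above it; 125 mm above the worktop at the start. Grip it from above, any yaw; it may turn between the fingers.
- cam_lever (a joint): angle in rad of the red cam lever: 0 fully closed (a stop), where it points to the stand's right (-y); open, 1.0 to 1.25 at the start, it points to the front (-x). Seen from above it closes counter-clockwise. It stays where left. From about 0.75 down to 0 its eccentric presses on the post and brakes the clamp (closed, it bears 10 N and more); swinging the handle takes 2 to 8 N.
- lever_pivot (a point): top of the clamp on the lever's vertical pivot, 20 mm in front (-x) and 10 mm left (+y) of the post axis (stand axes); moves up with the clamp. The handle circles it at 62 mm: at joint value q it stands from the pivot by -62 mm sin q along the stand's x and -62 mm cos q along its y.
- timer: white round kitchen timer, 63 mm across, 52 mm tall; stays where it is. Origin: centre of its underside.
- salt_mill: salt shaker with a grey domed cap, 44 mm across, 90 mm tall; stays where it is. Origin: centre of its underside.
- oil_bottle: small brown dropper bottle, 33 mm across, 102 mm tall; stays where it is. Origin: centre of its underside.
- coffee_jar: tall glass jar with a red lid, 68 mm across, 160 mm tall; stays where it is. Origin: centre of its underside.
- glass_a: empty drinking glass on a cork coaster, 83 mm across, 94 mm tall; stays where it is. Origin: centre of its underside.

How it is judged:
By the outcome, as a careful person would: the job done as asked, in the order asked, and still so for the second after the job is handed in, while the arm keeps its last pose, push and grip.
It also fails if it takes over 56 s, if anything falls off the work surface, if the arm or the gripper's body presses on something with over 40 N, if the wrist force passes 120 N, or if a joint passes its speed limit or range.

## Working session

There is one attempt and no reset: what is moved stays moved. The work goes in short steps, Python scripts to look and compute and a tool call to move; the robot and the scene stay as the last step left them, time stands still between calls to the robot, and variables do not carry over. Pictures are saved under pics/ and viewed, and the job is handed in when it is done.

Besides the shell and the picture viewer there is one more tool, called after "Request:" by a JSON object that holds its "fn" and its "kwargs", one argument or row to a line. arm_command: Moves the arm, as the interface text tells. Its arguments: {"type":"object","properties":{"deltas":{"type":"array"},"fingers":{"type":"number"},"newtons":{"type":"number"}},"required":["deltas"]}

```bash
mkdir -p pics; ls; cat > h.py <<'E'
import numpy as np, cv2
from scipy.spatial.transform import Rotation as Ro
from workcell import sensors, read_camera, job, bot
def cam(name):
    s=sensors.read_state(); c=read_camera(name)
    h=c["color"].shape[0]; f=h/2/np.tan(np.radians(c["vfov"])/2)
    if "R" in c: R=np.array(c["R"]);t=np.array(c["t"])
    else:
        T=np.eye(4);T[:3,:3]=Ro.from_rotvec(s["tcp_rot"]).as_matrix();T[:3,3]=s["tool_pos"]
        M=np.linalg.inv(T@np.array(c["T_tool_cam"]));R=M[:3,:3];t=M[:3,3]
    return c["color"],dict(f=f,cx=c["cx"],cy=c["cy"],R=R,t=t)
def proj(k,X):
    p=(k["R"]@np.atleast_2d(X).T).T+k["t"]
    return np.c_[k["f"]*p[:,0]/p[:,2]+k["cx"],k["f"]*p[:,1]/p[:,2]+k["cy"]]
def atz(k,u,v,z):
    d=k["R"].T@np.array([(u-k["cx"])/k["f"],(v-k["cy"])/k["f"],1]);o=-k["R"].T@k["t"]
    return o+d*(z-o[2])/d[2]
def save(img,name,crop=None,sc=1):
    if crop: x0,y0,x1,y1=crop; img=img[y0:y1,x0:x1]
    if sc!=1: img=cv2.resize(img,None,fx=sc,fy=sc,interpolation=cv2.INTER_CUBIC)
    cv2.imwrite("pics/"+name,img[...,::-1])
E
python3 - <<'E'
from h import *
import pickle
s=sensors.read_state();print(s["time"],s["tool_pos"],s["tcp_rot"],s["width"],bot.grasp_offset)
print(Ro.from_rotvec(s["tcp_rot"]).as_matrix().round(3))
D={}
for n in("side","top","wrist"):
    im,k=cam(n);D[n]=(im,k);save(im,n+"0.png",sc=1.5);print(n,k["f"],k["cx"],k["cy"],(-k["R"].T@k["t"]).round(3),k["R"].round(2).tolist())
pickle.dump(D,open("d0.pkl","wb"))
E
```

```text
pics
0.0 [ 0.22918183 -0.6341074   0.22993687] [-1.352116    0.95136356 -0.94836026] 1.000449933214419 0.0187
[[ 0.34  -0.001  0.94 ]
 [-0.94   0.002  0.34 ]
 [-0.002 -1.     0.   ]]
side 430.35030667885434 257.6495160167202 198.8273872809921 [0.009 0.985 0.911] [[-0.83, -0.56, -0.01], [-0.35, 0.53, -0.78], [0.44, -0.64, -0.63]]
top 426.3992997026597 257.1170241851808 193.32337390012205 [0.36  0.184 1.339] [[0.01, -1.0, -0.0], [-0.99, -0.0, -0.13], [0.13, 0.0, -0.99]]
wrist 272.10874894960983 254.36718762940353 188.6027005254372 [ 0.295 -0.61   0.373] [[0.34, -0.94, -0.0], [-0.9, -0.33, 0.27], [-0.26, -0.09, -0.96]]
```

View pics/side0.png

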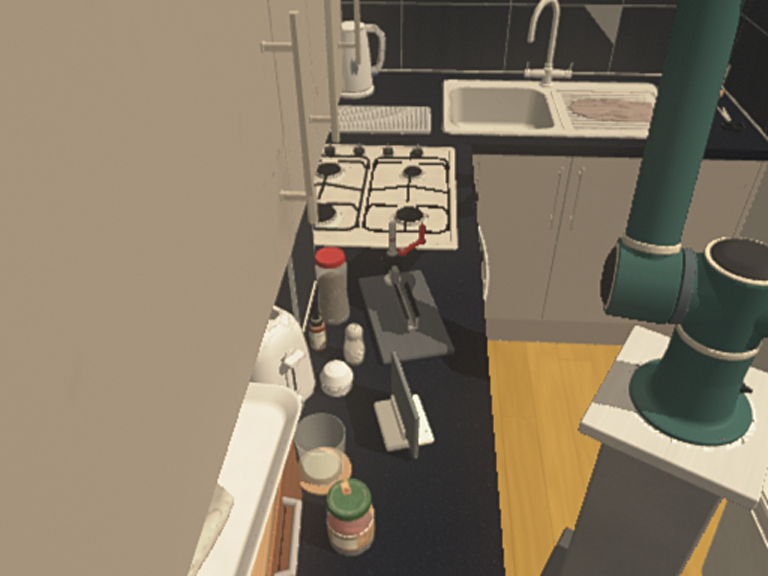

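View pics/top0.png

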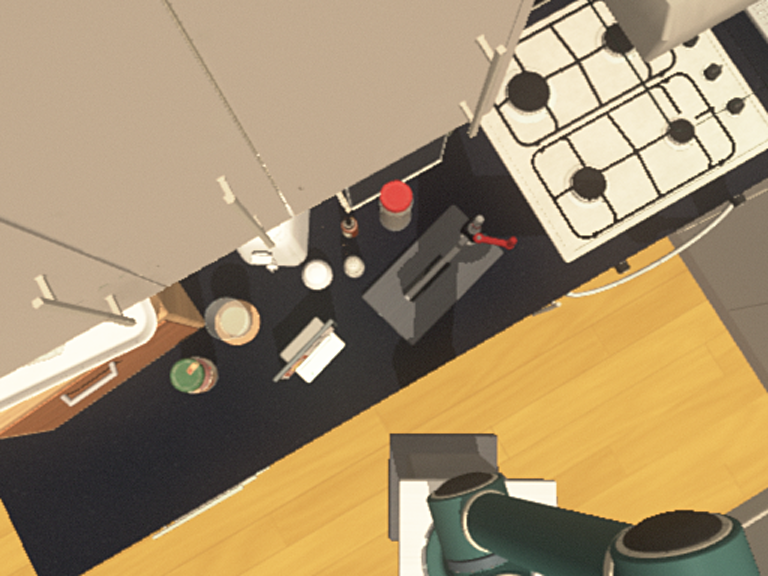

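View pics/wrist0.png

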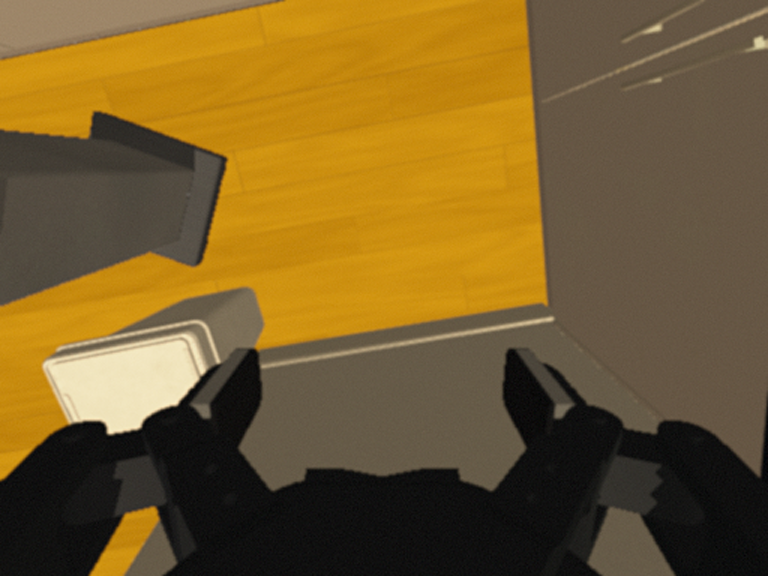

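The side and top views show the dock and tablet near top (310,350), the stand near (435,275), the red lever pointing right at (495,240), and cabinets over the rear of the worktop. I'll enlarge these areas.

```bash
python3 - <<'E'
from h import *
import pickle
D=pickle.load(open("d0.pkl","rb"))
save(D["top"][0],"topA.png",(170,200,250,260),9)
save(D["top"][0],"topB.png",(235,130,355,230),6.5)
save(D["side"][0],"sideA.png",(235,225,305,310),7)
save(D["side"][0],"sideB.png",(230,140,310,245),5.7)
E
```

```text
(no output)
```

View pics/topA.png

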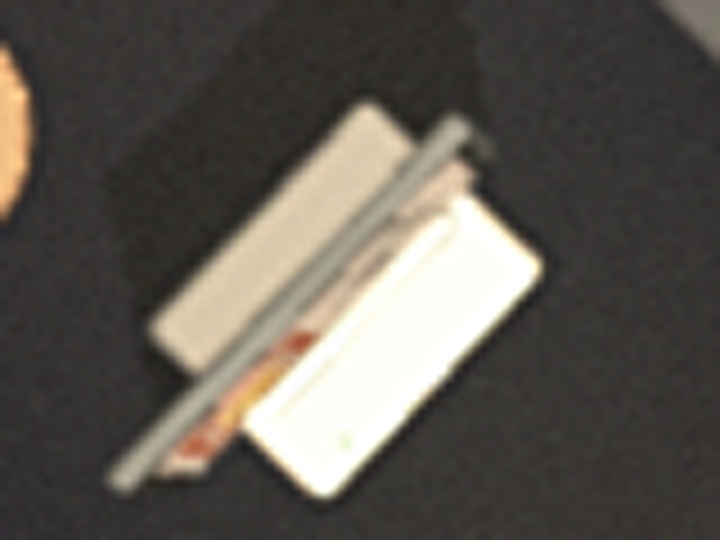

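View pics/topB.png

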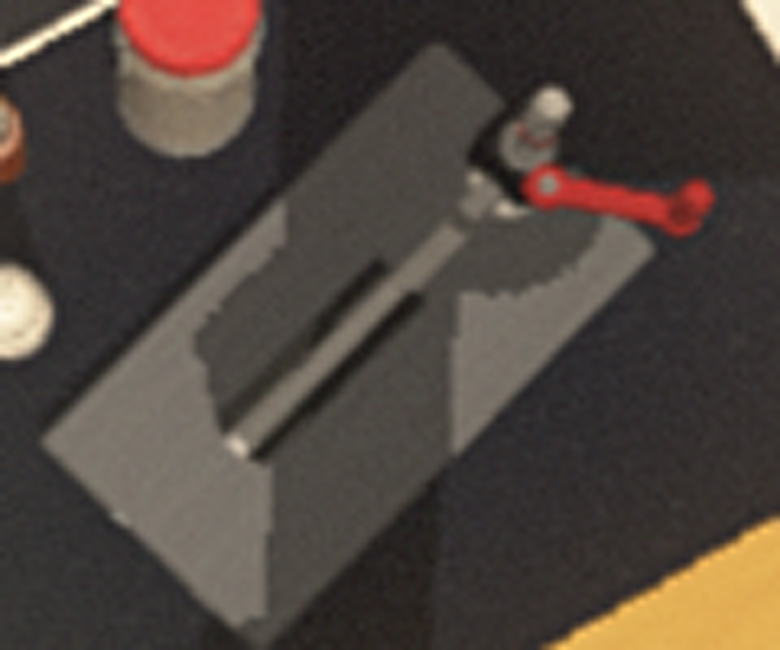

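View pics/sideA.png

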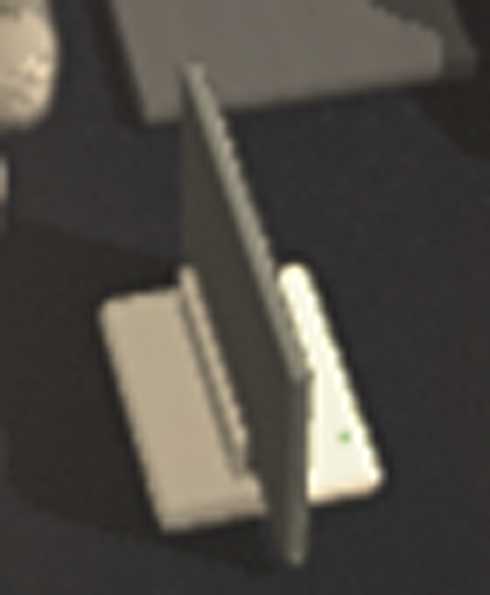

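View pics/sideB.png

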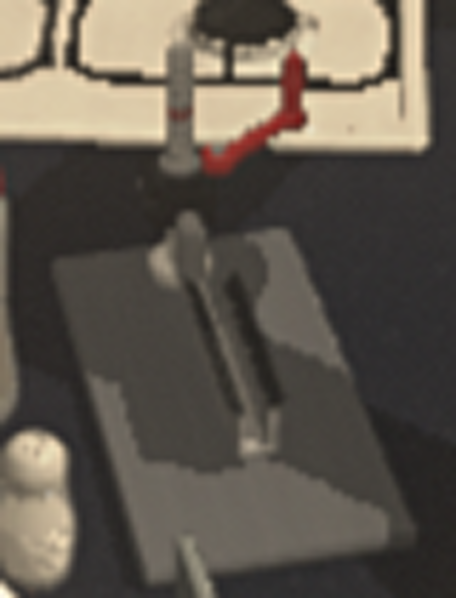

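```bash
cat > fit.py <<'E'
from h import *
from scipy.optimize import least_squares
def loc(p,P): # p=x,y,yaw
    c,s=np.cos(p[2]),np.sin(p[2]); P=np.atleast_2d(P)
    return np.c_[p[0]+c*P[:,0]-s*P[:,1],p[1]+s*P[:,0]+c*P[:,1],P[:,2]]
def fit(obs,p0):
    # obs: list of (k, pts local, px)
    def r(p): return np.concatenate([(proj(k,loc(p,L))-np.array(U)).ravel() for k,L,U in obs])
    s=least_squares(r,p0,loss="soft_l1"); return s.x,r(s.x).reshape(-1,2).round(1)
E
python3 - <<'E'
from fit import *
import pickle
D=pickle.load(open("d0.pkl","rb"));kt=D["top"][1];ks=D["side"][1]
tA=lambda *p:[(u/9+170-.5+.5/9,v/9+200-.5+.5/9) for u,v in p]
tB=lambda *p:[(u/6.5+235-.4,v/6.5+130-.4) for u,v in p]
sA=lambda *p:[(u/7+235-.4,v/7+225-.4) for u,v in p]
sB=lambda *p:[(u/5.7+230-.4,v/5.7+140-.4) for u,v in p]
a=np.array
# tablet: top mid of ends
e=[atz(kt,*p,.116) for p in tA((122,480),(460,128))];print("tab ends top",e,np.linalg.norm(e[0]-e[1]))
d=e[0]-e[1]; yaw0=np.arctan2(-d[0],d[1])
c=(e[0]+e[1])/2
T1=(kt,a([[0,.08,.116],[0,-.08,.116]]),tA((122,478),(460,128)))
T2=(ks,a([[0,-.08,.116],[0,.08,.116]]),sA((197,66),(302,372)))
print("tablet",fit([T1],[c[0],c[1],yaw0]),fit([T2],[c[0],c[1],yaw0]),fit([T1,T2],[c[0],c[1],yaw0]))
# stand base
e=[atz(kt,*p,.014) for p in tB((435,40),(42,440),(262,648),(657,245))]
c=sum(e)/4;B=a([[.075,-.14,.014],[.075,.14,.014],[-.075,.14,.014],[-.075,-.14,.014]])
S1=(kt,B,tB((435,40),(42,440),(262,648),(657,245)))
S2=(ks,B,sB((52,262),(150,588),(415,540),(290,230)))
for o in ([S1],[S2],[S1,S2]): print("stand",fit(o,[c[0],c[1],yaw0]))
p=fit([S1,S2],[c[0],c[1],yaw0])[0]
# lever
lg=[tB((698,195))[0]];print("grip top cam at z=.143",loc_:=atz(kt,*lg[0],.143))
print("post exp",loc(p,[[0,-.11,.174]]),"post meas",atz(kt,*tB((551,103))[0],.174))
pv=loc(p,[[-.02,-.1,.0935]]);print("pivot",pv,"meas",atz(kt,*tB((548,183))[0],.102))
for q in (1,1.1,1.2):
    g=loc(p,[[-.02-.062*np.sin(q),-.1-.062*np.cos(q),.143]])
    print(q,g.round(4),"top",((proj(kt,g)+.4-[235,130])*6.5).round(),"side",((proj(ks,g)+.4-[230,140])*5.7).round())
E
```

```text
tab ends top [array([0.35256393, 0.39739751, 0.116     ]), array([0.46455742, 0.2924806 , 0.116     ])] 0.15346041425174525
tablet (array([0.40898949, 0.3448958 , 0.81552644]), array([[-0.8,  0.9],
       [ 0.9, -0.9]])) (array([0.40979108, 0.34426527, 0.81054393]), array([[-0.1, -0.9],
       [ 0.1,  0.6]])) (array([0.40942709, 0.34466904, 0.81186723]), array([[-0.8,  0.6],
       [ 1. , -1. ],
       [-0.1, -0.8],
       [ 0.2,  0.8]]))
stand (array([0.57426716, 0.08975782, 0.80480858]), array([[ 0.2, -0.9],
       [-0.8, -0. ],
       [-0.1,  1.5],
       [ 0.6, -0.2]]))
stand (array([0.57262917, 0.09303588, 0.80236708]), array([[-0.4,  0.2],
       [-0.9, -0.6],
       [ 1.6,  0.1],
       [ 0.2,  0.1]]))
stand (array([0.57372814, 0.09078477, 0.8036052 ]), array([[-0.1, -0.7],
       [-1.1,  0.1],
       [-0.5,  1.6],
       [ 0.3, -0. ],
       [-0.3, -0.2],
       [-0.7, -1.2],
       [ 1.7, -0.5],
       [ 0.2, -0.3]]))
grip top cam at z=.143 [ 0.61933406 -0.05433155  0.143     ]
post exp [[0.65291309 0.01443201 0.174     ]] post meas [0.6527166  0.01424793 0.174     ]
pivot [[0.63183214 0.00697591 0.0935    ]] meas [0.6334659  0.00565282 0.102     ]
1 [[ 0.6197 -0.0538  0.143 ]] top [[697. 194.]] side [[295.  56.]]
1.1 [[ 0.6137 -0.0523  0.143 ]] top [[694. 207.]] side [[302.  60.]]
1.2 [[ 0.6079 -0.0502  0.143 ]] top [[689. 220.]] side [[309.  65.]]
```

```bash
python3 - <<'E'
from fit import *
import pickle
D=pickle.load(open("d0.pkl","rb"));kt=D["top"][1];ks=D["side"][1]
def tri(u,w):
    o=[];d=[]
    for k,p in((kt,u),(ks,w)):
        o.append(-k["R"].T@k["t"]); v=k["R"].T@np.array([(p[0]-k["cx"])/k["f"],(p[1]-k["cy"])/k["f"],1]); d.append(v/np.linalg.norm(v))
    A=np.c_[d[0],-d[1]]; s=np.linalg.lstsq(A,o[1]-o[0],rcond=None)[0]
    a=o[0]+s[0]*d[0];b=o[1]+s[1]*d[1]; return ((a+b)/2).round(3),np.linalg.norm(a-b).round(3)
h=np.array
for n,u in (("L",(132,321)),("M",(270,243)),("R",(472,135))):
    for m,w in (("b1",(313,228)),("b2",(330,143)),("b3",(357,62))):
        print(n,m,tri(h(u)/1.5,h(w)/1.5))
p=np.array([.5737,.0908,.8036])
tB=lambda *p:[(u/6.5+235-.4,v/6.5+130-.4) for u,v in p]
R=np.array([[np.cos(p[2]),np.sin(p[2])],[-np.sin(p[2]),np.cos(p[2])]])
for q,z in (((240,443),.062),((385,265),.071),((420,297),.071),((222,425),.071),((255,460),.071)):
    X=atz(kt,*tB(q)[0],z);print(q,(R@(X[:2]-p[:2])).round(4))
# jar lid, timer, glass, etc
for n,q,z in (("jar",(397,195),.16),("timer",(317,272),.052),("mill",(354,264),.09),("oil",(349,222),.102),("glass",(236,316),.094),("green",(193,372),.1)):
    X=atz(kt,q[0]/1.5,q[1]/1.5,z);print(n,X.round(3),"stand",(R@(X[:2]-p[:2])).round(3))
E
```

```text
L b1 (array([0.429, 0.517, 0.509]), np.float64(0.001))
L b2 (array([0.423, 0.481, 0.6  ]), np.float64(0.002))
L b3 (array([0.413, 0.446, 0.681]), np.float64(0.006))
M b1 (array([0.562, 0.365, 0.38 ]), np.float64(0.003))
M b2 (array([0.535, 0.341, 0.514]), np.float64(0.007))
M b3 (array([0.508, 0.317, 0.625]), np.float64(0.004))
R b1 (array([0.86 , 0.019, 0.084]), np.float64(0.022))
R b2 (array([0.761, 0.053, 0.338]), np.float64(0.024))
R b3 (array([0.682, 0.074, 0.521]), np.float64(0.006))
(240, 443) [0.0003 0.0771]
(385, 265) [ 0.0094 -0.0289]
(420, 297) [-0.0127 -0.0293]
(222, 425) [0.0115 0.0779]
(255, 460) [-0.0107  0.079 ]
jar [0.701 0.167 0.16 ] stand [ 0.143 -0.038]
timer [0.569 0.328 0.052] stand [0.168 0.168]
mill [0.58  0.251 0.09 ] stand [0.119 0.107]
oil [0.662 0.261 0.102] stand [0.184 0.055]
glass [0.475 0.48  0.094] stand [0.212 0.342]
green [0.366 0.558 0.1  ] stand [0.192 0.474]
```

```bash
cat > plan.py <<'E'
from fit import *
def sim(rows,st=None):
    s=sensors.read_state() if st is None else st
    p=np.array(s["tool_pos"]);R=Ro.from_rotvec(s["tcp_rot"]);out=[]
    for r in rows:
        p=p+R.apply(r[:3]); R=R*Ro.from_rotvec([0,r[3],0]); out.append(p.copy())
    x=R.apply([1,0,0]);return np.array(out),np.degrees(np.arctan2(x[1],x[0]))
def need(tgt,yawdeg=None):
    s=sensors.read_state();R=Ro.from_rotvec(s["tcp_rot"]);x=R.apply([1,0,0]);y=R.apply([0,1,0])
    print("t",round(s["time"],2),"tcp",np.round(s["tool_pos"],4),"yaw",np.degrees(np.arctan2(x[1],x[0])).round(2),"down",y.round(3),"F",np.round(s["wrist_force"],1),"w",round(s["width"]*85.4,1))
    if tgt is not None: print("need tool",R.inv().apply(np.array(tgt)-s["tool_pos"]).round(4), None if yawdeg is None else "turn %.4f"%-np.radians((yawdeg-np.degrees(np.arctan2(x[1],x[0]))+180)%360-180 if False else -np.radians(yawdeg-np.degrees(np.arctan2(x[1],x[0])))))
E
python3 - <<'E'
from plan import *
rows=[[-.007,0.001,.057,-.1018]]*20
o,y=sim(rows);print(o[::3].round(3),o[-1],y,np.hypot(o[:,0],o[:,1]).round(3))
E
```

```text
[[ 0.28  -0.608  0.229]
 [ 0.415 -0.501  0.226]
 [ 0.511 -0.359  0.224]
 [ 0.559 -0.194  0.221]
 [ 0.556 -0.023  0.218]
 [ 0.502  0.14   0.215]
 [ 0.401  0.279  0.213]] [0.35828214 0.3176791  0.21178459] 46.52288367225556 [0.67  0.664 0.658 0.651 0.643 0.634 0.624 0.614 0.603 0.592 0.581 0.569
 0.557 0.545 0.533 0.521 0.51  0.499 0.488 0.479]
```

Request:
{"fn": "arm_command", "kwargs": {
  "deltas": [
    [-0.004,0,0.059,-0.1018],
    [-0.004,0,0.059,-0.1018],
    [-0.004,0,0.059,-0.1018],
    [-0.004,0,0.059,-0.1018],
    [-0.004,0,0.059,-0.1018],
    [-0.004,0,0.059,-0.1018],
    [-0.004,0,0.059,-0.1018],
    [-0.004,0,0.059,-0.1018],
    [-0.004,0,0.059,-0.1018],
    [-0.004,0,0.059,-0.1018],
    [-0.004,0,0.059,-0.1018],
    [-0.004,0,0.059,-0.1018],
    [-0.004,0,0.059,-0.1018],
    [-0.004,0,0.059,-0.1018],
    [-0.004,0,0.059,-0.1018],
    [-0.004,0,0.059,-0.1018],
    [-0.004,0,0.059,-0.1018],
    [-0.004,0,0.059,-0.1018],
    [-0.004,0,0.059,-0.1018],
    [-0.004,0,0.059,-0.1018]
  ],
  "fingers": 0.0854
}}

```text
time: 2.65
tool_pos: [0.4141, 0.3381, 0.2311]
tcp_rot: [-1.475, -0.637, 0.637]
wrist_force: [-0.4, 0.6, -0.1]
width: 0.999
```

```bash
python3 - <<'E'
from plan import *
need([.4094,.3447,.2],46.5)
im,k=cam("wrist");save(im,"w1.png",sc=1.5)
need([.4094,.3447,.2],46.5)
import pickle;pickle.dump((im,k),open("w1.pkl","wb"))
for L in ([0,.08,.116],[0,-.08,.116]): print(proj(k,loc([.4094,.3447,.812],L))*1.5)
E
```

```text
t 2.65 tcp [0.4141 0.3381 0.2311] yaw 46.72 down [-0.  0. -1.] F [-0.4  0.6 -0.1] w 85.3
need tool [0.0015 0.0311 0.0079] turn -0.0001
t 2.7 tcp [0.4088 0.3424 0.231 ] yaw 47.08 down [-0.005  0.004 -1.   ] F [-4.6  2.2 -1.1] w 85.6
need tool [0.0021 0.031  0.0009] turn -0.0002
[[383.45156065 134.38691271]]
[[382.21658261 375.74607172]]
```

View pics/w1.png

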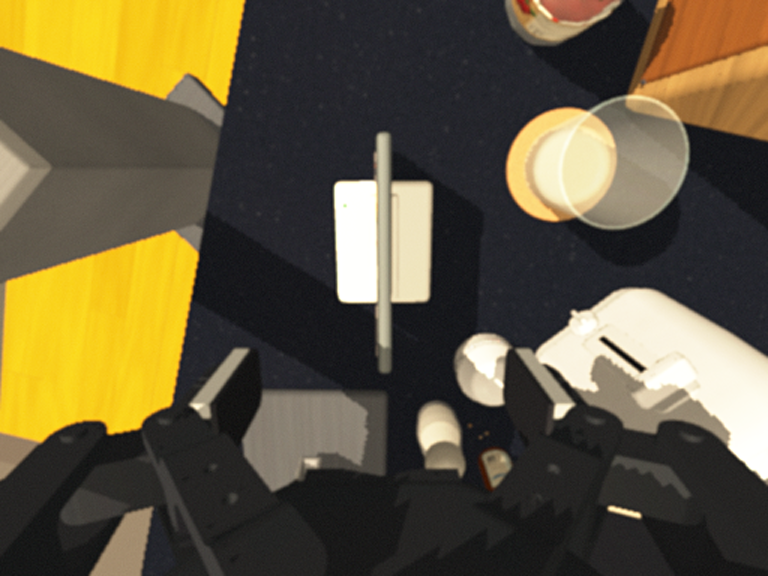

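```bash
python3 - <<'E'
from plan import *
need([.4094,.3447,.2],46.5)
im,k=cam("wrist");save(im,"w2.png",(170,60,340,270),3.5)
need([.4094,.3447,.2],46.5)
import pickle;pickle.dump((im,k),open("w2.pkl","wb"))
for L in ([0,.08,.116],[0,-.08,.116]): print((proj(k,loc([.4094,.3447,.812],L))-[169.6,59.6])*3.5)
E
```

```text
t 2.7 tcp [0.4088 0.3424 0.231 ] yaw 47.08 down [-0.005  0.004 -1.   ] F [-4.6  2.2 -1.1] w 85.6
need tool [0.0021 0.031  0.0009] turn -0.0002
t 2.75 tcp [0.4114 0.3401 0.2309] yaw 46.93 down [-0.002  0.001 -1.   ] F [ 0.5 -0.1  0.4] w 85.7
need tool [0.0021 0.0309 0.0045] turn -0.0001
[[305.23992646 135.84589561]]
[[298.42790958 691.28464923]]
```

View pics/w2.png

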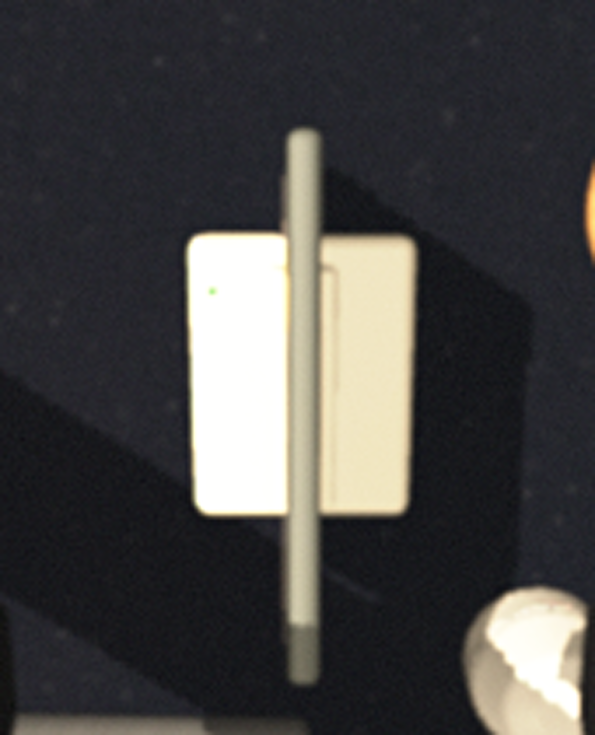

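```bash
python3 - <<'E'
from plan import *
import pickle
im,k=pickle.load(open("w2.pkl","rb"))
L=np.array([[0,.08,.116],[0,-.08,.116]]);U=np.array([(304,128),(303,686)])/3.5+[169.6,59.6]
f=fit([(k,L,U)],[.41,.344,.81]);print(f,np.degrees(f[0][2]))
need([*f[0][:2],.2],np.degrees(f[0][2]))
E
```

```text
(array([0.40838753, 0.34636207, 0.8226654 ]), array([[ 0. ,  0.1],
       [ 0. , -0.1]])) 47.1352556157922
t 2.75 tcp [0.4114 0.3401 0.2309] yaw 46.93 down [-0.002  0.001 -1.   ] F [ 0.5 -0.1  0.4] w 85.7
need tool [0.0026 0.0309 0.0064] turn 0.0001
```

Request:
{"fn": "arm_command", "kwargs": {
  "deltas": [
    [0.002,0.02,0.005,-0.003],
    [0,0.04,0,0],
    [0,0.04,0,0],
    [0,0.03,0,0],
    [0,0.0,0,0]
  ],
  "fingers": 0.0854
}}

```text
time: 3.38
tool_pos: [0.4113, 0.3393, 0.0982]
tcp_rot: [-1.477, -0.631, 0.642]
wrist_force: [0.6, 0.1, -0.5]
width: 1.0
```

```bash
sed -i 's/None if yawdeg is None else.*$/None if yawdeg is None else "turn %.4f"%-np.radians(yawdeg-np.degrees(np.arctan2(x[1],x[0]))))/' plan.py; python3 - <<'E'
from plan import *
need([.4086,.346,.083],47)
im,k=cam("wrist");save(im,"w3.png",(130,0,390,384),1.55)
s,kk=cam("side");save(s,"s3.png",(220,150,340,330),3)
E
```

```text
t 3.38 tcp [0.4113 0.3393 0.0982] yaw 46.64 down [-0.005 -0.004 -1.   ] F [ 0.6  0.1 -0.5] w 85.4
need tool [0.0031 0.0152 0.0065] turn -0.0062
```

View pics/w3.png

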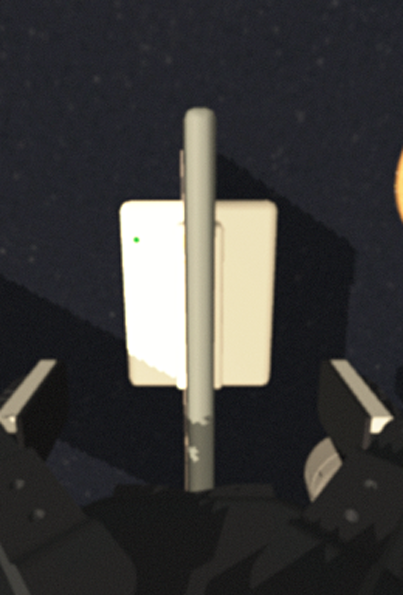

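View pics/s3.png

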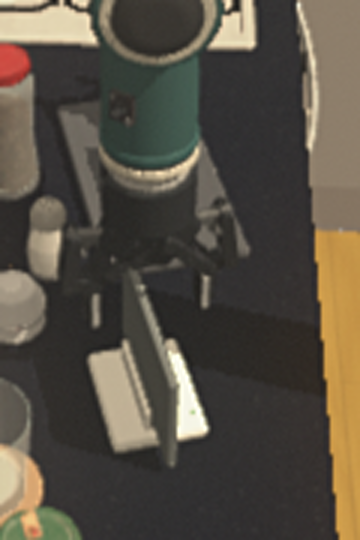

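```bash
python3 - <<'E'
from plan import *
need([.4086,.346,.083],47)
im,k=cam("wrist");s,kk=cam("side");st=sensors.read_state();T=np.array(st["tool_pos"]);R=Ro.from_rotvec(st["tcp_rot"])
P=[T,T+R.apply([.0427,-.013,0]),T+R.apply([-.0427,-.013,0]),T+R.apply([.0427,-.03,0])]
print(((proj(k,P)-[130,0])*1.55).round(),((proj(kk,P)-[220,150])*3).round())
Q=loc([.4086,.346,.82],[[0,0,.116],[0,.08,.116],[0,-.08,.116]])
print(((proj(k,Q)-[130,0])*1.55).round(),((proj(kk,Q)-[220,150])*3).round())
need([.4086,.346,.083],47)
E
```

```text
t 3.48 tcp [0.4138 0.3414 0.1018] yaw 46.66 down [ 0. -0. -1.] F [-0.2 -0.3 -0. ] w 85.2
need tool [-0.0003  0.0188  0.0069] turn -0.0060
[[194. 368.]
 [320. 385.]
 [ 68. 384.]
 [336. 412.]] [[146. 320.]
 [ 96. 318.]
 [195. 301.]
 [ 96. 304.]]
[[190. 366.]
 [188. 107.]
 [191. 555.]] [[150. 315.]
 [175. 387.]
 [127. 251.]]
t 3.58 tcp [0.4147 0.3423 0.1032] yaw 46.67 down [ 0.003  0.002 -1.   ] F [ 0.8 -0.   0.3] w 85.3
need tool [-0.0015  0.0201  0.007 ] turn -0.0058
```

Request:
{"fn": "arm_command", "kwargs": {
  "deltas": [
    [0,0.006,0.0035,-0.006],
    [0,0.006,0.0035,0],
    [0,0.006,0,0],
    [0,0,0,0]
  ]
}}

```text
time: 4.08
tool_pos: [0.4074, 0.346, 0.0824]
tcp_rot: [-1.474, -0.64, 0.643]
wrist_force: [0.5, 0.0, 0.1]
width: 0.997
```

```bash
python3 - <<'E'
from plan import *
need([.4086,.346,.083],47)
im,k=cam("wrist");save(im,"w4.png",(130,0,390,384),1.55)
st=sensors.read_state()
Q=loc([.4086,.346,.82],[[0,0,.116],[0,.08,.116],[0,-.08,.116]])
print(((proj(k,Q)-[130,0])*1.55).round())
E
```

```text
t 4.08 tcp [0.4074 0.346  0.0824] yaw 47.06 down [-0.001 -0.001 -1.   ] F [0.5 0.  0.1] w 85.1
need tool [ 0.0008 -0.0006 -0.0009] turn 0.0010
[[193. 419.]
 [193. 130.]
 [192. 621.]]
```

View pics/w4.png

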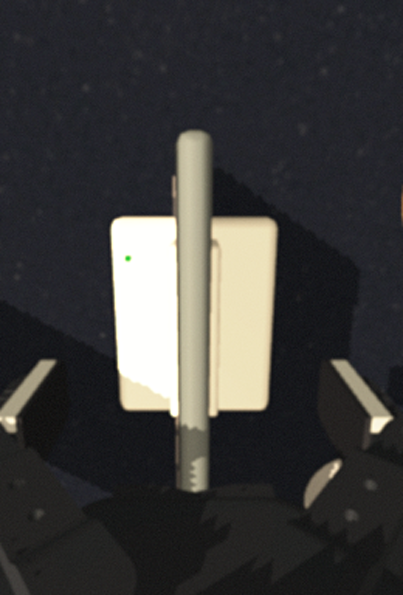

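The tablet's left end is at (194,130), matching the prediction of (193,130), and it sits centred between the pads. Closing now.

Request:
{"fn": "arm_command", "kwargs": {
  "deltas": [
    [0,0,0,0],
    [0,0,0,0],
    [0,0,0,0],
    [0,0,0,0],
    [0,0,0,0],
    [0,0,0,0]
  ],
  "fingers": 0,
  "newtons": 50
}}

```text
time: 4.88
tool_pos: [0.4083, 0.3465, 0.0835]
tcp_rot: [-1.474, -0.642, 0.641]
wrist_force: [-0.3, 0.2, 1.0]
width: 0.101
```

```bash
python3 - <<'E'
from plan import *
need([.4086,.346,.083],47)
im,k=cam("wrist");save(im,"w5.png",(130,0,390,384),1.55)
E
```

```text
t 4.88 tcp [0.4083 0.3465 0.0835] yaw 47.04 down [ 0.  0. -1.] F [-0.3  0.2  1. ] w 8.6
need tool [-0.0001  0.0005 -0.0006] turn 0.0007
```

View pics/w5.png

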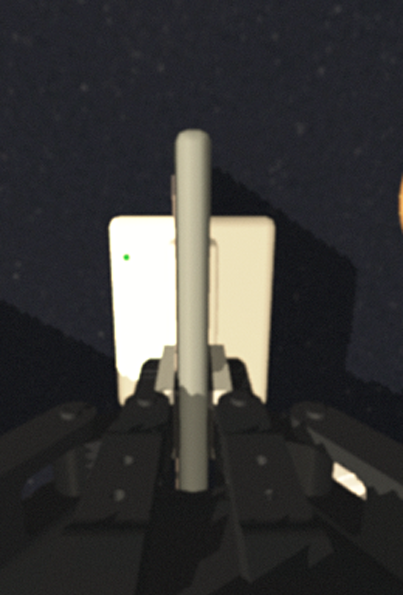

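Request:
{"fn": "arm_command", "kwargs": {
  "deltas": [
    [0,-0.008,0,0],
    [0,-0.016,0,0],
    [0,-0.02,0,0],
    [0,-0.024,0,0],
    [0,-0.024,0,0],
    [0,-0.012,0,0],
    [0,-0.006,0,0]
  ]
}}

```text
time: 5.8
tool_pos: [0.4083, 0.3466, 0.1944]
tcp_rot: [-1.474, -0.643, 0.64]
wrist_force: [-0.1, -0.3, -1.6]
width: 0.096
```

Request:
{"fn": "arm_command", "kwargs": {
  "deltas": [
    [-0.004,0,-0.015,0.0045],
    [-0.008,0,-0.03,0.0045],
    [-0.01,0,-0.04,0.0045],
    [-0.012,0,-0.045,0.004],
    [-0.012,0,-0.045,0],
    [-0.012,0,-0.04,0],
    [-0.009,0,-0.03,0],
    [-0.005,0,-0.017,0],
    [-0.002,0,-0.0086,0],
    [0,0,0,0],
    [0,0,0,0],
    [0,0,0,0]
  ]
}}

```text
time: 7.3
tool_pos: [0.5522, 0.1068, 0.1933]
tcp_rot: [-1.478, -0.629, 0.629]
wrist_force: [0.9, -0.0, -2.0]
width: 0.097
```

```bash
python3 - <<'E'
from plan import *
import pickle
need([.5557,.108,.193],46.04)
D={}
for n in("wrist","top","side"):
    st=sensors.read_state();im,k=cam(n);D[n]=(im,k,st["tool_pos"],st["tcp_rot"])
need([.5557,.108,.193],46.04)
pickle.dump(D,open("d6.pkl","wb"))
save(D["wrist"][0],"w6.png",sc=1.5);save(D["top"][0],"t6.png",(225,120,365,240),5.5);save(D["side"][0],"s6.png",(220,120,320,250),4.5)
E
```

```text
t 7.3 tcp [0.5522 0.1068 0.1933] yaw 46.11 down [-0.  0. -1.] F [ 0.9 -0.  -2. ] w 8.3
need tool [ 0.0033  0.0003 -0.0017] turn 0.0013
t 7.45 tcp [0.5523 0.1065 0.1934] yaw 46.09 down [ 0.  0. -1.] F [-0.3 -0.5 -1.4] w 8.4
need tool [ 0.0034  0.0004 -0.0014] turn 0.0008
```

View pics/w6.png

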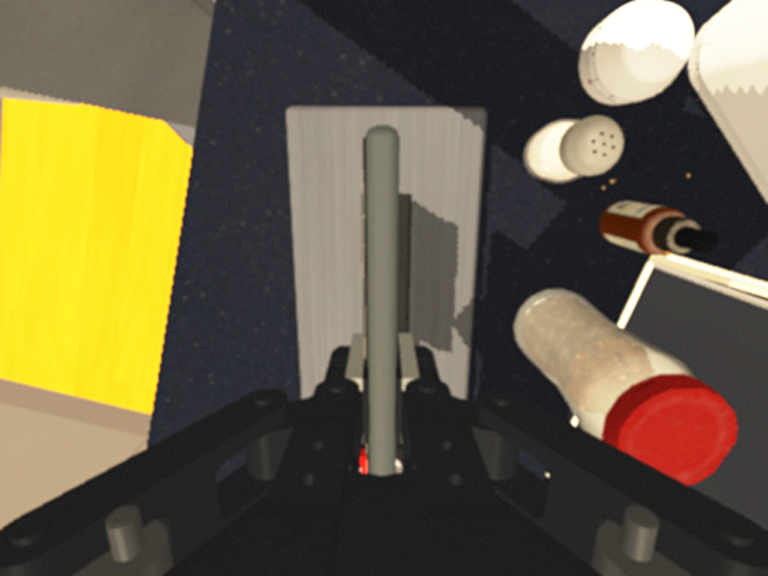

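View pics/t6.png

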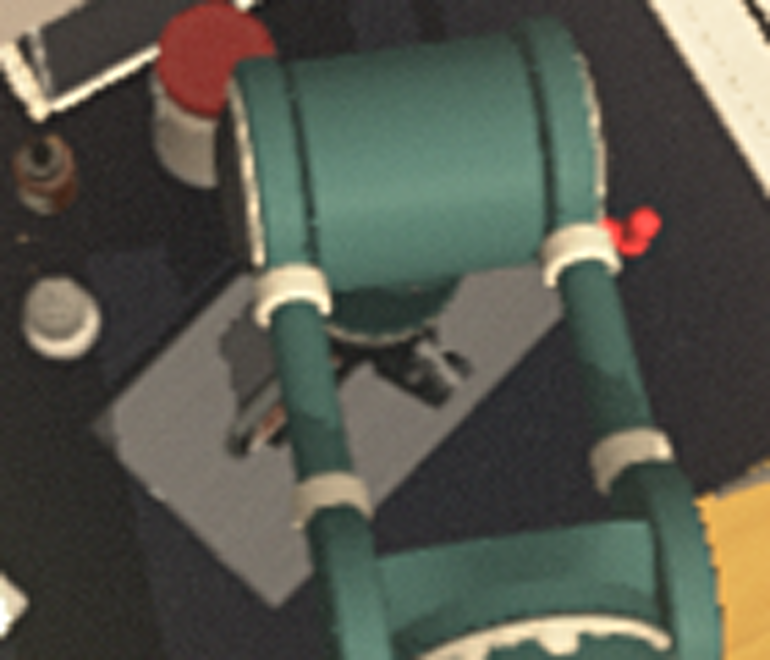

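View pics/s6.png

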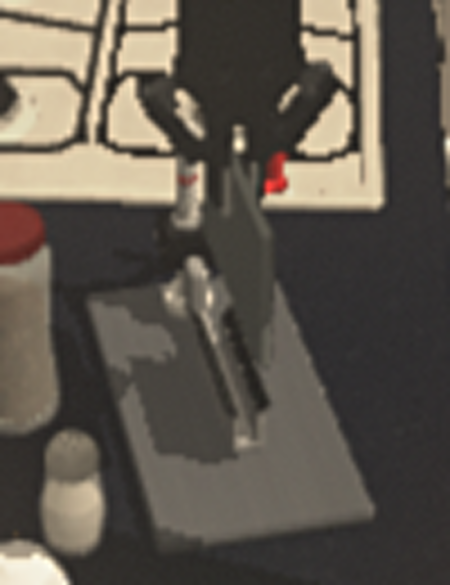

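```bash
python3 - <<'E'
from plan import *
import pickle
D=pickle.load(open("d6.pkl","rb"));im,k,T,rv=D["wrist"]
save(im,"w6c.png",(180,60,340,270),3.5)
p=[.5737,.0908,.8036]
P=loc(p,[[.075,.14,.014],[-.075,.14,.014],[.0135,.079,.071],[.0135,-.02,.071]]);print(((proj(k,P)-[179.6,59.6])*3.5).round())
x=Ro.from_rotvec(rv).apply([1,0,0]);y=np.arctan2(x[1],x[0])
zt=T[2]+.0325
Q=loc([T[0],T[1],y],[[0,.08,zt],[.0045,.08,zt],[-.0045,.08,zt]]);print(((proj(k,Q)-[179.6,59.6])*3.5).round())
E
```

```text
[[510.  35.]
 [ 32.  34.]
 [321. 245.]
 [315. 580.]]
[[255.  77.]
 [297.  77.]
 [214.  77.]]
```

View pics/w6c.png

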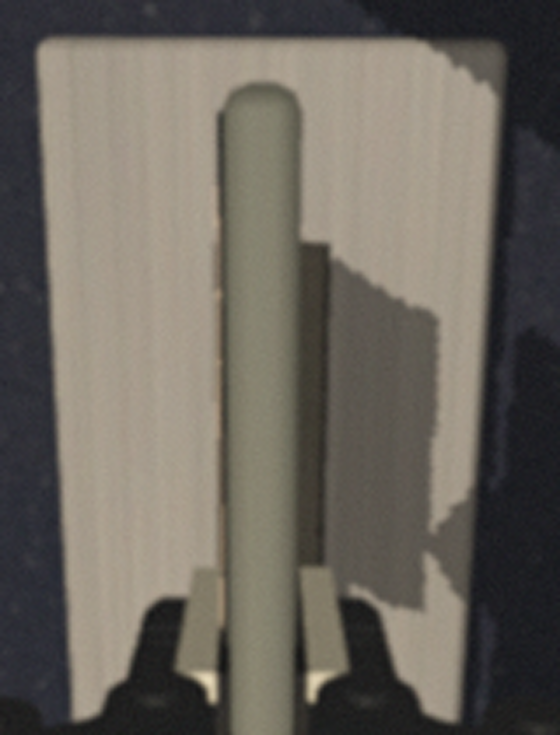

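Request:
{"fn": "arm_command", "kwargs": {
  "deltas": [
    [0.001,0,-0.001,0.001],
    [0.0018,0.01,0,0],
    [0,0.015,0,0],
    [0,0.012,0,0],
    [0,0.005,0,0],
    [0,0,0,0],
    [0,0,0,0]
  ]
}}

```text
time: 8.32
tool_pos: [0.5556, 0.1073, 0.1517]
tcp_rot: [-1.478, -0.628, 0.626]
wrist_force: [1.1, 0.5, -1.7]
width: 0.097
```

```bash
python3 - <<'E'
from plan import *
import pickle
need([.5557,.108,.193],46.04)
D={}
for n in("wrist","side"):
    st=sensors.read_state();im,k=cam(n);D[n]=(im,k,st["tool_pos"],st["tcp_rot"])
pickle.dump(D,open("d7.pkl","wb"))
save(D["wrist"][0],"w7c.png",(180,60,340,270),3.5);save(D["side"][0],"s7.png",(240,140,310,240),6)
im,k,T,rv=D["wrist"]
p=[.5737,.0908,.8036]
P=loc(p,[[.075,.14,.014],[-.075,.14,.014],[.0135,.079,.071],[-.0135,.079,.071]]);print(((proj(k,P)-[179.6,59.6])*3.5).round())
zt=T[2]+.0325
Q=loc(p,[[0,.105,zt],[.0045,.105,zt],[-.0045,.105,zt]]);print(((proj(k,Q)-[179.6,59.6])*3.5).round())
E
```

```text
t 8.32 tcp [0.5556 0.1073 0.1517] yaw 45.97 down [ 0.001  0.    -1.   ] F [ 1.1  0.5 -1.7] w 8.3
need tool [ 0.0006 -0.0413  0.0004] turn -0.0011
[[538.   3.]
 [-16.   3.]
 [320. 247.]
 [203. 247.]]
[[261.  72.]
 [302.  72.]
 [220.  72.]]
```

View pics/w7c.png

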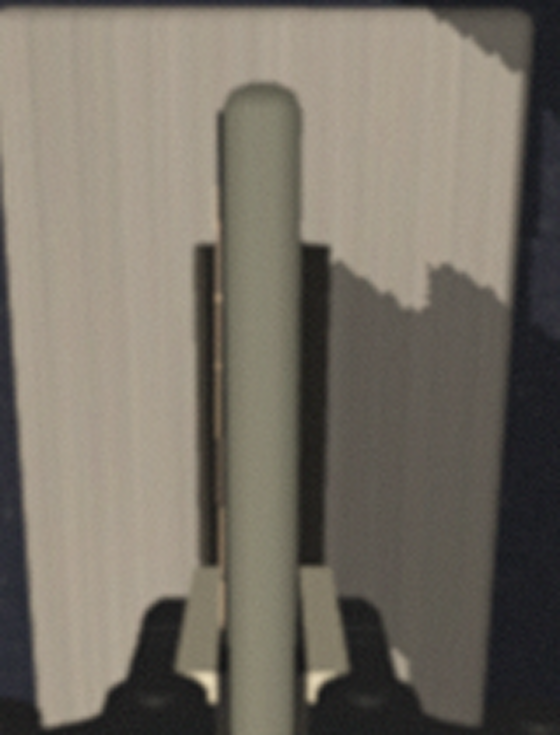

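View pics/s7.png

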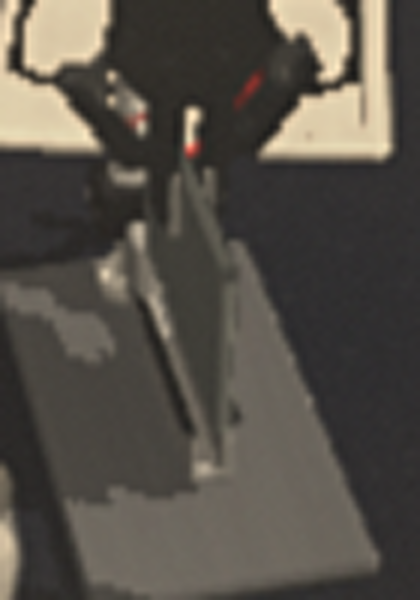

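Request:
{"fn": "arm_command", "kwargs": {
  "deltas": [
    [0,0.006,0.0006,-0.001],
    [0,0.01,0,0],
    [0,0.01,0,0],
    [0,0.008,0,0],
    [0,0.004,0,0],
    [0,0.002,0,0],
    [0,0,0,0]
  ]
}}

```text
time: 9.3
tool_pos: [0.5549, 0.1077, 0.1113]
tcp_rot: [-1.478, -0.628, 0.628]
wrist_force: [-0.6, 0.0, -1.8]
width: 0.094
```

```bash
python3 - <<'E'
from plan import *
need([.5557,.108,.1072],46.04)
E
```

```text
t 9.3 tcp [0.5549 0.1077 0.1113] yaw 46.04 down [ 0.  0. -1.] F [-0.6  0.  -1.8] w 8.0
need tool [ 0.0008  0.0041 -0.0003] turn -0.0000
```

Request:
{"fn": "arm_command", "kwargs": {
  "deltas": [
    [0,0.0015,0,0],
    [0,0.0015,0,0],
    [0,0.0015,0,0],
    [0,0.001,0,0],
    [0,0,0,0]
  ]
}}

```text
time: 9.93
tool_pos: [0.5551, 0.1079, 0.1074]
tcp_rot: [-1.478, -0.629, 0.627]
wrist_force: [-2.6, 0.8, 6.4]
width: 0.097
```

```bash
python3 - <<'E'
from plan import *
need([.5557,.108,.1072],46.04)
E
```

```text
t 9.93 tcp [0.5551 0.1079 0.1074] yaw 46.04 down [ 0.001  0.    -1.   ] F [-2.6  0.8  6.4] w 8.3
need tool [ 0.0005  0.0002 -0.0003] turn -0.0000
```

Request:
{"fn": "arm_command", "kwargs": {
  "deltas": [
    [0,0.001,0,0],
    [0,0,0,0]
  ]
}}

```text
time: 10.18
tool_pos: [0.5552, 0.1079, 0.1073]
tcp_rot: [-1.478, -0.629, 0.627]
wrist_force: [-5.5, -0.2, 10.4]
width: 0.098
```

```bash
python3 - <<'E'
from plan import *
need([.5557,.108,.1072],46.04)
im,k=cam("wrist");save(im,"w8.png",(180,30,340,270),3);s,kk=cam("side");save(s,"s8.png",(240,140,310,240),6)
E
```

```text
t 10.18 tcp [0.5552 0.1079 0.1073] yaw 46.04 down [ 0.001  0.    -1.   ] F [-5.5 -0.2 10.4] w 8.3
need tool [ 0.0004  0.0001 -0.0003] turn 0.0001
```

View pics/w8.png

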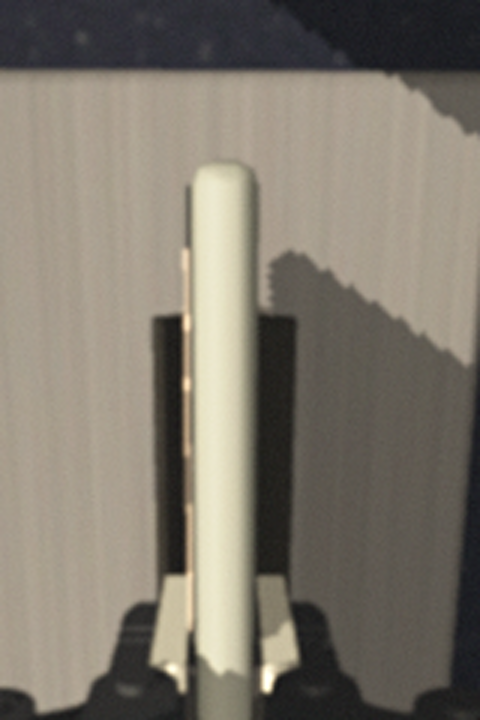

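View pics/s8.png

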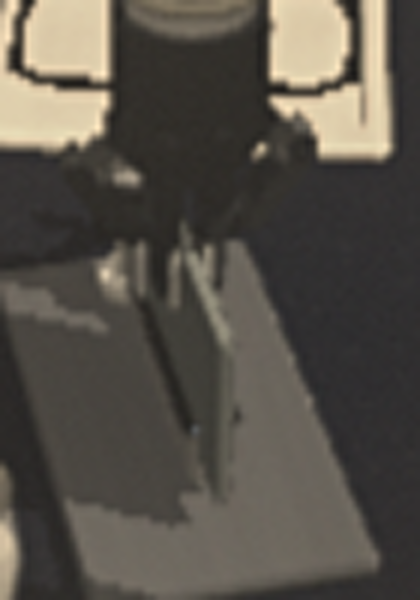

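```bash
python3 - <<'E'
from plan import *
im,k=cam("wrist");p=[.5737,.0908,.8036];c,s=np.cos(p[2]),np.sin(p[2]);R=np.array([[c,s],[-s,c]])
for n,q,z in(("tab",(224,163),.140),("tab-6",(224,166),.136),("lip",(170,317),.071),("lipR",(278,317),.071),("base",(224,70),.014)):
    X=atz(k,q[0]/3+179.67,q[1]/3+29.67,z);print(n,(R@(X[:2]-p[:2])).round(4))
E
```

```text
tab [1.000e-04 1.044e-01]
tab-6 [1.000e-04 1.044e-01]
lip [-0.0115  0.0794]
lipR [0.0119 0.0794]
base [0.0002 0.1388]
```

The tablet is seated: contact came at TCP z 0.107, as expected. The measured centre is 24.4 mm for both the tablet and the slot lips. Releasing.

Request:
{"fn": "arm_command", "kwargs": {
  "deltas": [
    [0,-0.0015,0,0],
    [0,0,0,0],
    [0,0,0,0],
    [0,0,0,0]
  ],
  "fingers": 0.05
}}

```text
time: 10.82
tool_pos: [0.5546, 0.1076, 0.106]
tcp_rot: [-1.478, -0.628, 0.628]
wrist_force: [-0.2, 0.4, 0.0]
width: 0.586
```

Request:
{"fn": "arm_command", "kwargs": {
  "deltas": [
    [0,-0.01,0,0],
    [0,-0.02,0,0],
    [0,-0.03,0,0],
    [0,-0.03,0,0],
    [0,-0.015,0,0]
  ]
}}

```text
time: 11.45
tool_pos: [0.556, 0.1078, 0.214]
tcp_rot: [-1.479, -0.631, 0.625]
wrist_force: [0.6, 0.6, 0.1]
width: 0.585
```

```bash
python3 - <<'E'
from plan import *
import pickle
need([.6193,-.054,.2],1)
D={}
for n in("wrist","side"):
    st=sensors.read_state();im,k=cam(n);D[n]=(im,k,st["tool_pos"],st["tcp_rot"])
pickle.dump(D,open("d9.pkl","wb"))
save(D["wrist"][0],"w9.png",sc=1.5);save(D["side"][0],"s9.png",(240,140,310,240),6)
E
```

```text
t 11.45 tcp [0.556  0.1078 0.214 ] yaw 46.04 down [ 0.004  0.001 -1.   ] F [0.6 0.6 0.1] w 50.0
need tool [-0.0726  0.0142 -0.1579] turn 0.7860
```

View pics/w9.png

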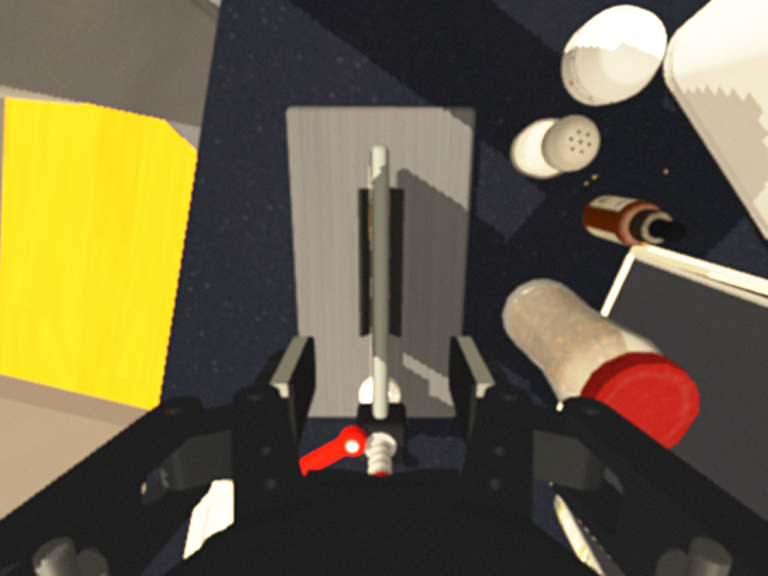

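View pics/s9.png

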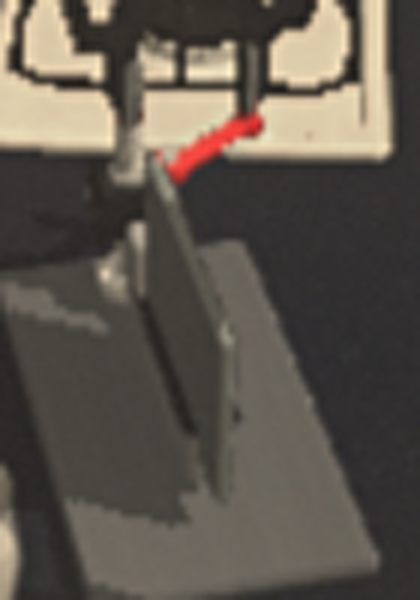

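```bash
cat >> plan.py <<'E'
def rows_to(tgt,yaw,w):
    s=sensors.read_state();R=Ro.from_rotvec(s["tcp_rot"]);x=R.apply([1,0,0]);d=np.array(tgt)-s["tool_pos"]
    t=-np.radians(yaw-np.degrees(np.arctan2(x[1],x[0])));w=np.array(w)/sum(w);out=[]
    for a in w:
        out.append([*R.inv().apply(d*a).round(4),round(t*a,4)]);R=R*Ro.from_rotvec([0,t*a,0])
    return out
E
python3 - <<'E'
from plan import *
import pickle
im,k,T,rv=pickle.load(open("d9.pkl","rb"))["wrist"]
print("pivot",atz(k,352/1.5,447/1.5,.102),"post?",atz(k,381/1.5,475/1.5,.174))
need([.6193,-.054,.2],1)
for r in rows_to([.6193,-.054,.2],1,[1,2,3,3,3,2,1]): print([float(v) for v in r])
E
```

```text
pivot [0.63461486 0.00349419 0.102     ] post? [0.62182242 0.04524376 0.174     ]
t 11.55 tcp [0.5562 0.1079 0.2138] yaw 46.04 down [ 0.004  0.001 -1.   ] F [ 1.1  0.5 -0.7] w 49.7
need tool [-0.0728  0.014  -0.1577] turn 0.7861
[-0.0049, 0.0009, -0.0105, 0.0524]
[-0.0086, 0.0019, -0.0215, 0.1048]
[-0.0094, 0.0028, -0.0334, 0.1572]
[-0.0041, 0.0028, -0.0345, 0.1572]
[0.0014, 0.0028, -0.0347, 0.1572]
[0.0045, 0.0019, -0.0227, 0.1048]
[0.0034, 0.0009, -0.0111, 0.0524]
```

Request:
{"fn": "arm_command", "kwargs": {
  "deltas": [
    [-0.005,0,-0.0105,0.052],
    [-0.0086,0,-0.0215,0.105],
    [-0.0094,0,-0.0335,0.157],
    [-0.0041,0,-0.0345,0.157],
    [0.0014,0,-0.0345,0.157],
    [0.0045,0,-0.0225,0.105],
    [0.0034,0,-0.011,0.052],
    [0,0,0,0],
    [0,0,0,0],
    [0,0,0,0]
  ],
  "fingers": 0.06
}}

```text
time: 12.8
tool_pos: [0.6174, -0.053, 0.2113]
tcp_rot: [-1.571, -0.016, 0.016]
wrist_force: [-0.6, 0.2, 0.2]
width: 0.703
```

```bash
python3 - <<'E'
from plan import *
import pickle
need([.6193,-.054,.107],1)
D={}
for n in("wrist","side","top"):
    st=sensors.read_state();im,k=cam(n);D[n]=(im,k,st["tool_pos"],st["tcp_rot"])
pickle.dump(D,open("d10.pkl","wb"))
save(D["wrist"][0],"w10.png",sc=1.5);save(D["side"][0],"s10.png",(240,140,310,240),6);save(D["top"][0],"t10.png",(260,110,380,200),6)
k=D["wrist"][1];print((proj(k,[[.6193,-.054,.143],[.6335,.0057,.102],[.653,.0143,.174],[.653,.0143,.138]])*1.5).round())
E
```

```text
t 12.8 tcp [ 0.6174 -0.053   0.2113] yaw 1.14 down [-0.  0. -1.] F [-0.6  0.2  0.2] w 60.0
need tool [ 0.0019  0.1043 -0.0011] turn 0.0025
[[384. 302.]
 [409. 187.]
 [467. 175.]
 [453. 173.]]
```

View pics/w10.png

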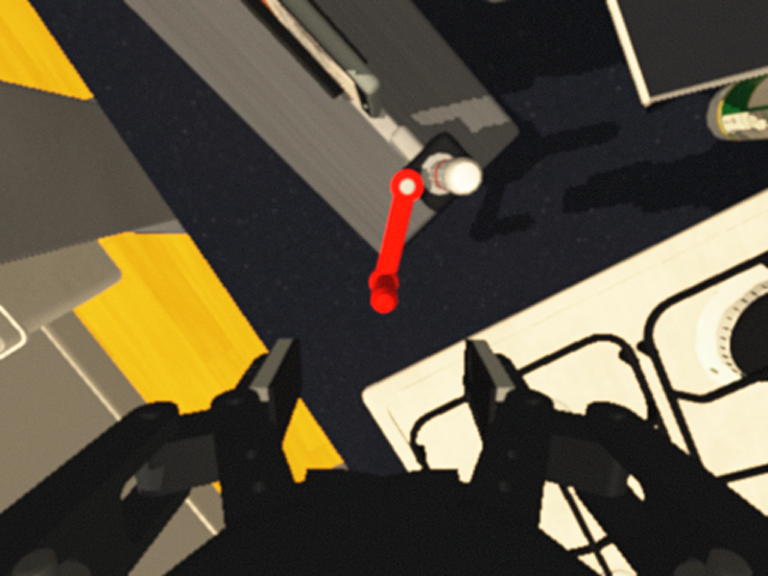

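View pics/s10.png

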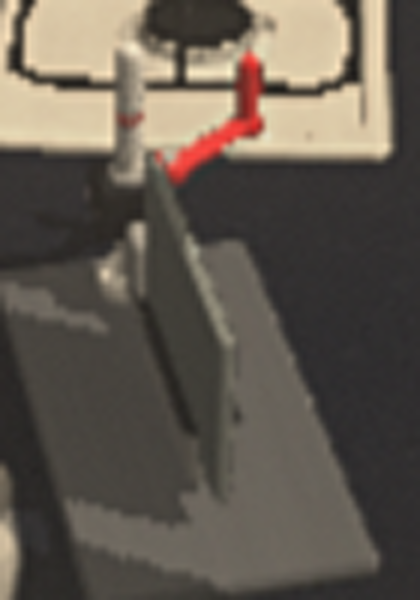

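```bash
python3 - <<'E'
from plan import *
import pickle
D=pickle.load(open("d10.pkl","rb"))
im,k,_,_=D["side"];save(im,"s10z.png",(254,140,286,176),16)
ax=lambda z:[.653,.0143,z]
for z in (.0935,.128,.132,.136,.140,.144,.148,.174): print(z,((proj(k,ax(z))-[253.5,139.5])*16).round())
im,k,_,_=D["wrist"];save(im,"w10z.png",(260,85,340,150),9)
for z in (.0935,.128,.138,.148,.174): print(z,((proj(k,ax(z))-[259.5,84.5])*9).round())
E
```

```text
0.0935 [[128. 464.]]
0.128 [[128. 324.]]
0.132 [[128. 308.]]
0.136 [[128. 291.]]
0.14 [[128. 275.]]
0.144 [[128. 258.]]
0.148 [[128. 242.]]
0.174 [[127. 132.]]
0.0935 [[307. 274.]]
0.128 [[361. 278.]]
0.138 [[380. 280.]]
0.148 [[400. 282.]]
0.174 [[464. 287.]]
```

View pics/s10z.png

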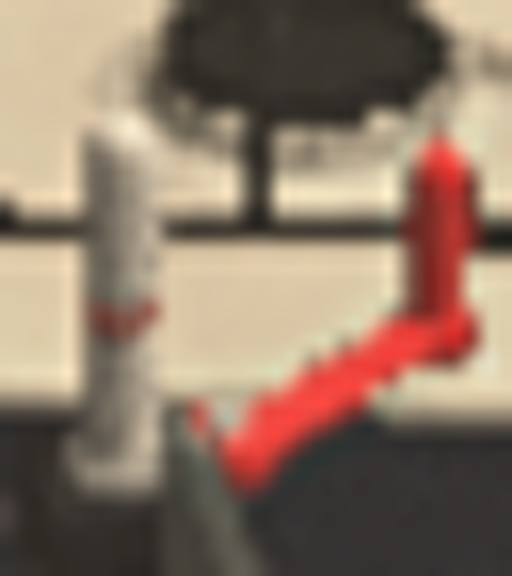

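View pics/w10z.png

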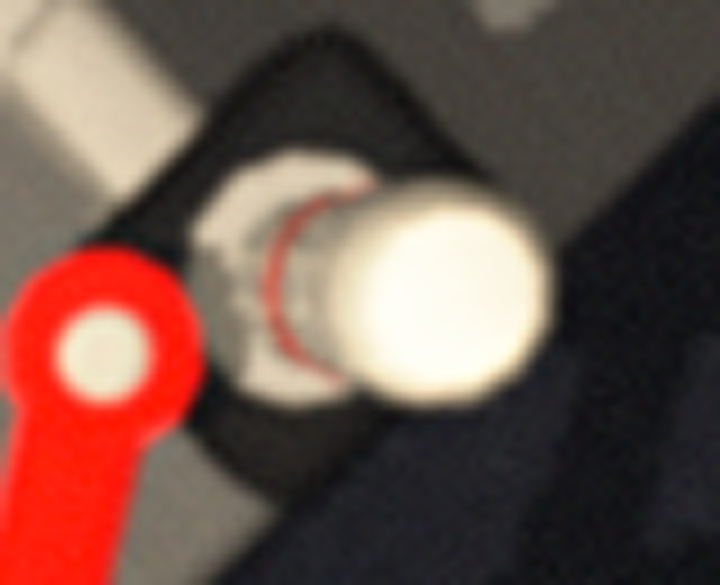

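Request:
{"fn": "arm_command", "kwargs": {
  "deltas": [
    [-0.01,0.005,0,0],
    [-0.025,0.015,0,0],
    [-0.025,0.02,0,0],
    [-0.02,0.015,0,0],
    [-0.01,0.005,0,0],
    [0,0,0,0],
    [0,0,0,0]
  ]
}}

```text
time: 13.82
tool_pos: [0.529, -0.0557, 0.1524]
tcp_rot: [-1.571, -0.016, 0.013]
wrist_force: [-0.4, -0.1, 0.6]
width: 0.706
```

```bash
python3 - <<'E'
from plan import *
import pickle
need([.6193,-.054,.107],1)
im,k=cam("wrist");pickle.dump((im,k),open("w11.pkl","wb"))
save(im,"w11.png",sc=1.5)
for z in (.0935,.128,.138,.148,.174): print(z,((proj(k,[.653,.0143,z]))*1.5).round())
E
```

```text
t 13.82 tcp [ 0.529  -0.0557  0.1524] yaw 1.06 down [ 0.002 -0.    -1.   ] F [-0.4 -0.1  0.6] w 60.3
need tool [ 0.0902  0.0456 -0.    ] turn 0.0011
0.0935 [[642. 172.]]
0.128 [[695. 173.]]
0.138 [[715. 173.]]
0.148 [[738. 173.]]
0.174 [[813. 175.]]
```

View pics/w11.png

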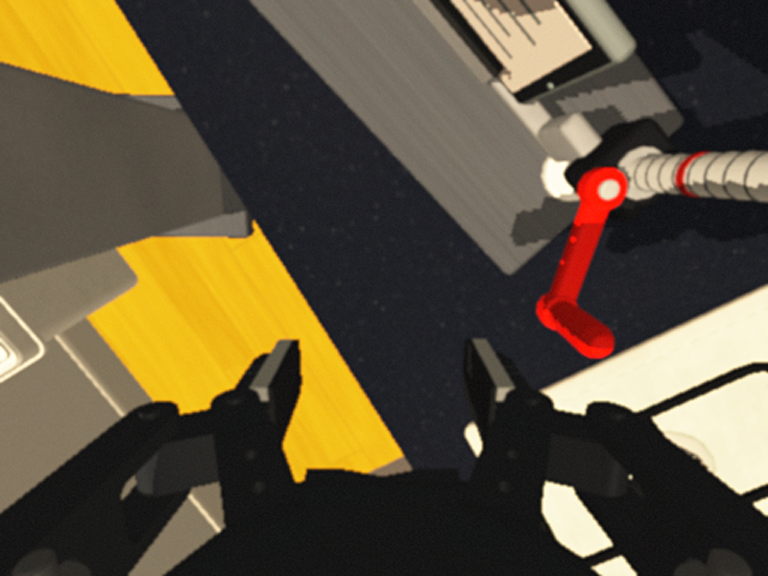

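```bash
python3 - <<'E'
from plan import *
import pickle
im,k=pickle.load(open("w11.pkl","rb"));save(im,"w11z.png",(372,85,512,150),5.7)
o=-k["R"].T@k["t"];a=np.array([.653,.0143]);d=(o[:2]-a);d/=np.linalg.norm(d)
Z=[.0935,.12,.126,.128,.130,.132,.134,.136,.138,.14,.142,.144,.148]
for r in(.008,.014):
    print(r,[(z,*((proj(k,[*(a+d*r),z])[0]-[371.5,84.5])*5.7).round(0)) for z in Z])
# axis points
print([(z,*((proj(k,[*a,z])[0]-[371.5,84.5])*5.7).round(0)) for z in Z])
E
```

```text
0.008 [(0.0935, np.float64(258.0), np.float64(169.0)), (0.12, np.float64(397.0), np.float64(172.0)), (0.126, np.float64(435.0), np.float64(172.0)), (0.128, np.float64(448.0), np.float64(173.0)), (0.13, np.float64(462.0), np.float64(173.0)), (0.132, np.float64(475.0), np.float64(173.0)), (0.134, np.float64(489.0), np.float64(173.0)), (0.136, np.float64(504.0), np.float64(174.0)), (0.138, np.float64(519.0), np.float64(174.0)), (0.14, np.float64(534.0), np.float64(174.0)), (0.142, np.float64(549.0), np.float64(174.0)), (0.144, np.float64(565.0), np.float64(175.0)), (0.148, np.float64(599.0), np.float64(175.0))]
0.014 [(0.0935, np.float64(210.0), np.float64(168.0)), (0.12, np.float64(343.0), np.float64(171.0)), (0.126, np.float64(379.0), np.float64(171.0)), (0.128, np.float64(391.0), np.float64(172.0)), (0.13, np.float64(404.0), np.float64(172.0)), (0.132, np.float64(417.0), np.float64(172.0)), (0.134, np.float64(430.0), np.float64(172.0)), (0.136, np.float64(444.0), np.float64(173.0)), (0.138, np.float64(458.0), np.float64(173.0)), (0.14, np.float64(472.0), np.float64(173.0)), (0.142, np.float64(487.0), np.float64(173.0)), (0.144, np.float64(502.0), np.float64(174.0)), (0.148, np.float64(534.0), np.float64(174.0))]
[(0.0935, np.float64(321.0), np.float64(170.0)), (0.12, np.float64(470.0), np.float64(173.0)), (0.126, np.float64(510.0), np.float64(174.0)), (0.128, np.float64(524.0), np.float64(174.0)), (0.13, np.float64(539.0), np.float64(174.0)), (0.132, np.float64(553.0), np.float64(175.0)), (0.134, np.float64(568.0), np.float64(175.0)), (0.136, np.float64(584.0), np.float64(175.0)), (0.138, np.float64(600.0), np.float64(175.0)), (0.14, np.float64(616.0), np.float64(176.0)), (0.142, np.float64(632.0), np.float64(176.0)), (0.144, np.float64(649.0), np.float64(176.0)), (0.148, np.float64(685.0), np.float64(177.0))]
```

View pics/w11z.png

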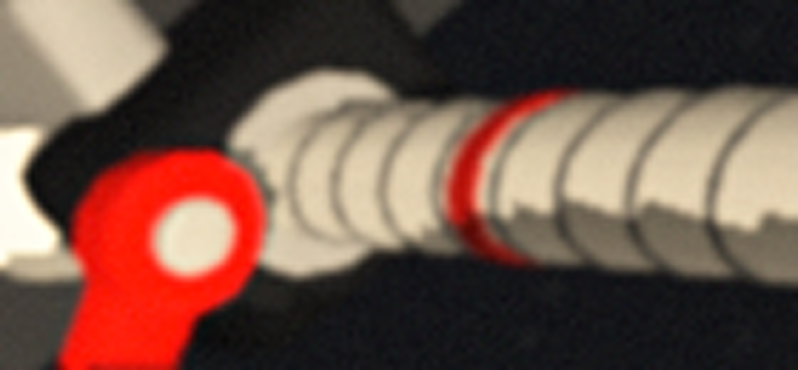

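```bash
python3 - <<'E'
from plan import *
import pickle
im,k=pickle.load(open("w11.pkl","rb"));save(im,"w11y.png",(300,0,470,250),3)
p=[.5737,.0908,.8036]
L=[[-.075,-.14,.014],[.075,-.14,.014],[-.0045,-.055,.14],[.0045,-.055,.14],[-.02,-.1,.102]]
print(((proj(k,loc(p,L))-[299.5,-.5])*3).round())
print(((proj(k,[.6193,-.054,.143])-[299.5,-.5])*3).round())
E
```

```text
[[123. 557.]
 [480. 240.]
 [343. 132.]
 [387.  91.]
 [310. 376.]]
[[305. 692.]]
```

View pics/w11y.png

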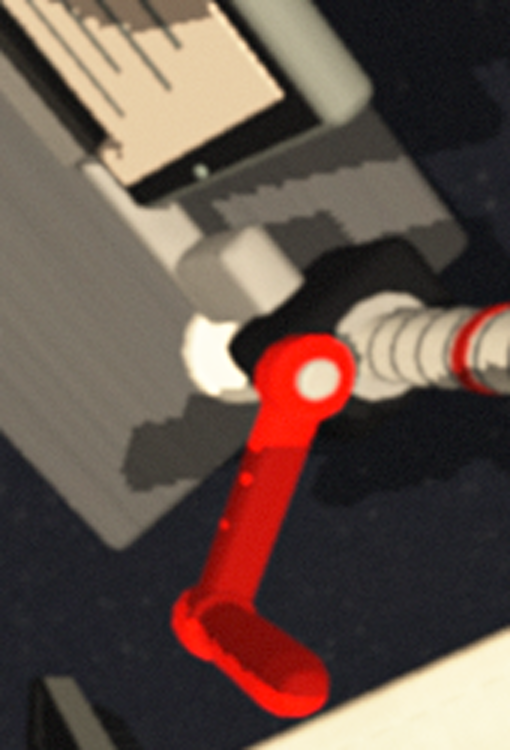

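```bash
python3 - <<'E'
from plan import *
import pickle
D=pickle.load(open("d10.pkl","rb"));im,k,_,_=D["side"]
o=-k["R"].T@k["t"];a=np.array([.653,.0143]);d=(o[:2]-a);d/=np.linalg.norm(d)
for z in (.0935,.126,.128,.13,.132,.134,.136,.138,.174): print(z,proj(k,[*(a+d*.008),z]).round(2))
for L in ([.6193,-.054,.143],): print("peg top",proj(k,L).round(2))
print("peg bottom",proj(k,[.6193,-.054,.101]))
r=im.astype(float);red=r[...,0]-.5*(r[...,1]+r[...,2])
print(red[155:166,256:268].round().astype(int))
E
```

```text
0.0935 [[261.53 169.9 ]]
0.126 [[261.51 161.68]]
0.128 [[261.5  161.16]]
0.13 [[261.5  160.65]]
0.132 [[261.5  160.13]]
0.134 [[261.5  159.62]]
0.136 [[261.5 159.1]]
0.138 [[261.5  158.58]]
0.174 [[261.47 149.08]]
peg top [[281.47 149.39]]
peg bottom [[281.12973386 160.01930318]]
[[34 34 34 18 14 18 22 25 32 34 33 34]
 [38 38 40 22 12 16 22 22 36 38 38 38]
 [35 36 39 20 12 16 20 26 37 36 35 35]
 [35 36 38 26 14 14 19 37 38 34 36 35]
 [35 35 38 40 45 38 46 61 40 36 36 36]
 [35 35 38 33 42 48 51 41 38 36 35 36]
 [35 34 38 23 16 23 28 29 36 36 35 36]
 [32 32 36 22 12 16 22 26 34 34 34 35]
 [34 33 37 21 13 16 20 26 34 32 30 32]
 [32 33 32 16 14 18 21 23 28 30 34 30]
 [14 18 16 12 14 16 22 24 18 28 79 35]]
```

```bash
python3 - <<'E'
from plan import *
need([.619,-.0545,.19],46)
for r in rows_to([.619,-.0545,.19],46,[1,2,3,3,3,2,1]): print([float(v) for v in r])
E
```

```text
t 13.88 tcp [ 0.5291 -0.0556  0.1524] yaw 1.06 down [ 0.002 -0.    -1.   ] F [-0.7 -0.2  0.5] w 60.1
need tool [ 0.09   -0.0374 -0.0005] turn -0.7843
[0.006, -0.0025, -0.0, -0.0523]
[0.012, -0.005, -0.0007, -0.1046]
[0.0178, -0.0075, -0.0029, -0.1569]
[0.0171, -0.0075, -0.0057, -0.1569]
[0.016, -0.0075, -0.0083, -0.1569]
[0.0097, -0.005, -0.0071, -0.1046]
[0.0044, -0.0025, -0.004, -0.0523]
```

Request:
{"fn": "arm_command", "kwargs": {
  "deltas": [
    [0.006,-0.006,0,-0.052],
    [0.012,-0.012,-0.0007,-0.105],
    [0.018,-0.012,-0.003,-0.157],
    [0.017,-0.006,-0.0057,-0.157],
    [0.016,-0.002,-0.0083,-0.157],
    [0.0097,0,-0.0071,-0.105],
    [0.0044,0,-0.004,-0.052],
    [0,0,0,0],
    [0,0,0,0],
    [0,0,0,0]
  ],
  "fingers": 0.04
}}

```text
time: 15.12
tool_pos: [0.6177, -0.0545, 0.1894]
tcp_rot: [-1.478, -0.628, 0.627]
wrist_force: [0.1, -0.5, 0.3]
width: 0.466
```

```bash
python3 - <<'E'
from plan import *
import pickle
need([.619,-.0545,.1075],46)
im,k=cam("wrist");pickle.dump((im,k),open("w12.pkl","wb"))
save(im,"w12.png",sc=1.5)
print((proj(k,[[.619,-.0545,.143],[.633,.006,.104],[.653,.0143,.174],[.653,.0143,.131],[.653,.0143,.0935]])*1.5).round())
E
```

```text
t 15.12 tcp [ 0.6177 -0.0545  0.1894] yaw 46.01 down [ 0.  0. -1.] F [ 0.1 -0.5  0.3] w 39.8
need tool [ 0.0008  0.0819 -0.0009] turn 0.0001
[[382. 314.]
 [476. 237.]
 [562. 287.]
 [526. 263.]
 [505. 249.]]
```

View pics/w12.png

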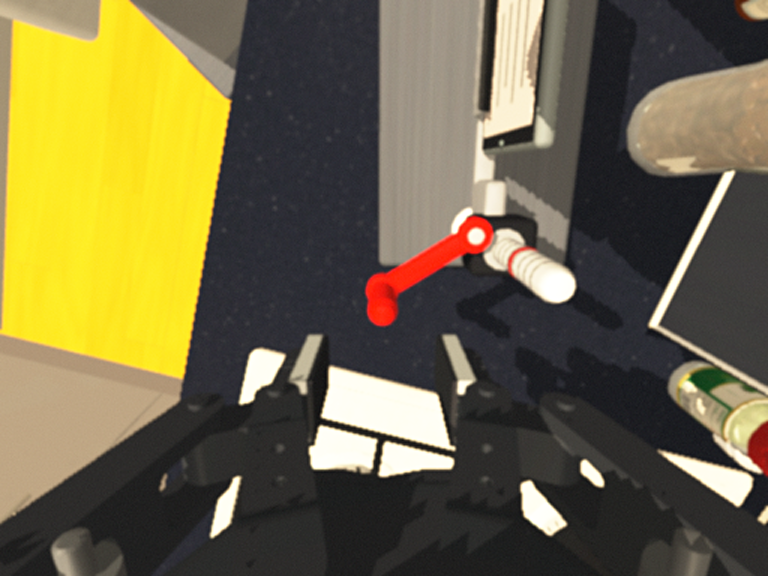

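```bash
python3 - <<'E'
from plan import *
import pickle
im,k=pickle.load(open("w12.pkl","rb"));save(im,"w12z.png",(310,135,400,210),8.5)
a=np.array([.653,.0143])
def circ(r,z):
    t=np.linspace(0,2*np.pi,60);return np.c_[a[0]+r*np.cos(t),a[1]+r*np.sin(t),np.full(60,z)]
big=cv2.resize(im[135:210,310:400],None,fx=8.5,fy=8.5,interpolation=cv2.INTER_CUBIC)
for r,z,c in((.008,.174,(0,255,0)),(.0135,.0935,(0,255,255)),(.008,.129,(0,0,255)),(.008,.133,(0,0,255))):
    P=((proj(k,circ(r,z))-[310,135])*8.5).round().astype(np.int32)
    cv2.polylines(big,[P.reshape(-1,1,2)],True,c,1)
cv2.imwrite("pics/w12o.png",big[...,::-1])
E
```

```text
(no output)
```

View pics/w12o.png

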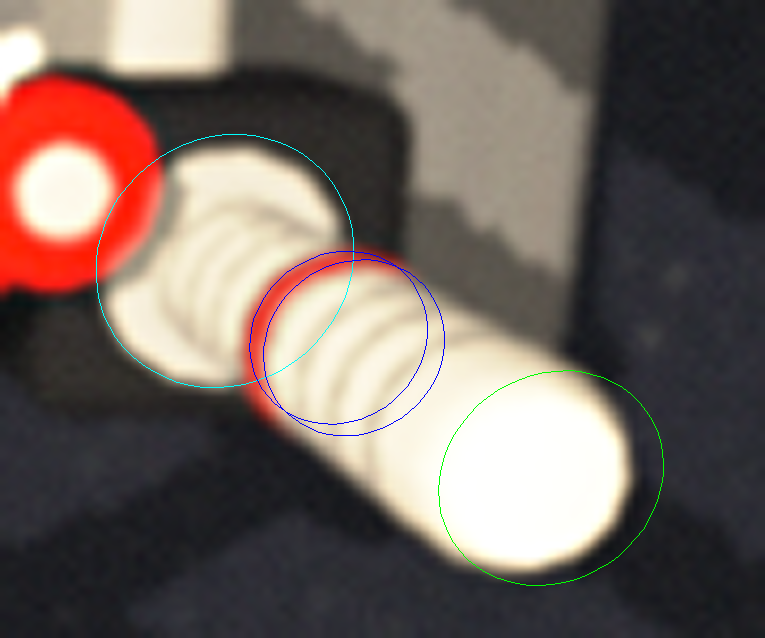

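View pics/w12z.png

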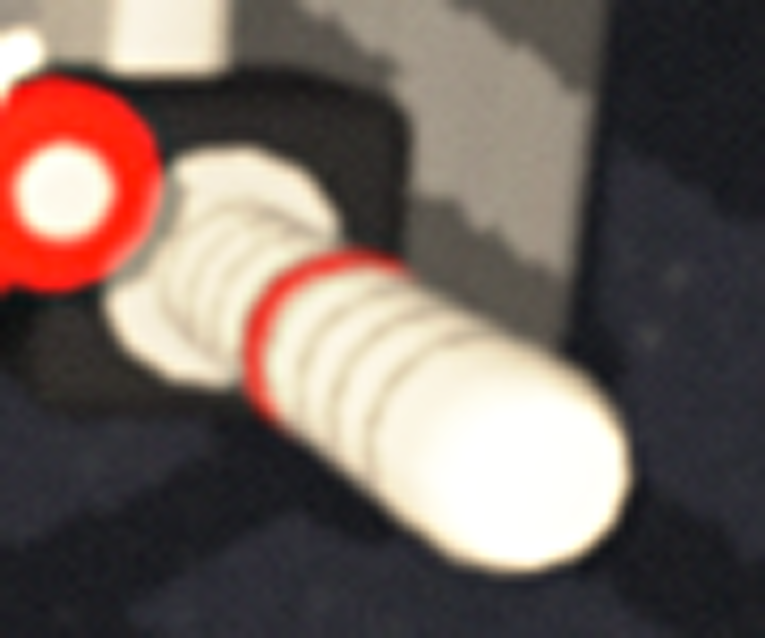

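```bash
python3 - <<'E'
from plan import *
import pickle
a=np.array([.653,.0143])
def cen(k,z,r=.008):
    o=-k["R"].T@k["t"];P=[];W=[]
    t=np.linspace(0,2*np.pi,360)
    for h in np.linspace(-.002,.002,5):
        X=np.c_[a[0]+r*np.cos(t),a[1]+r*np.sin(t),np.full(360,z+h)]
        v=o-X;dist=np.linalg.norm(v,axis=1);w=(v[:,0]*np.cos(t)+v[:,1]*np.sin(t))/dist**3
        P.append(X[w>0]);W.append(w[w>0])
    P=np.concatenate(P);W=np.concatenate(W);u=proj(k,P);return (u*W[:,None]).sum(0)/W.sum()
def obs(im,x0,y0,x1,y1):
    c=im[y0:y1,x0:x1].astype(float);red=c[...,0]-np.maximum(c[...,1],c[...,2]);red=np.clip(red-35,0,60)
    yy,xx=np.mgrid[y0:y1,x0:x1]+.5;return np.array([(xx*red).sum(),(yy*red).sum()])/red.sum(),red.sum()
im,k=pickle.load(open("w11.pkl","rb"));A=obs(im,446,98,478,134);print("w11",A)
for z in(.127,.129,.131,.133,.135):print(z,cen(k,z).round(2))
im,k=pickle.load(open("w12.pkl","rb"));print("w12",obs(im,336,160,362,188))
for z in(.127,.129,.131,.133,.135):print(z,cen(k,z).round(2))
d=pickle.load(open("d10.pkl","rb"));im,k=d["side"][:2];
c=im[155:165,258:265].astype(float);red=np.clip(c[...,0]-.5*(c[...,1]+c[...,2])-25,0,60);red[:, 0]=0;red[:,-1]=0
yy,xx=np.mgrid[155:165,258:265]+.5;m=(yy<161.6)&(yy>158.5);red*=m;print("side",(xx*red).sum()/red.sum(),(yy*red).sum()/red.sum())
for z in(.127,.129,.131,.133,.135):print(z,cen(k,z).round(2))
im,k=d["wrist"][:2];print("w10",obs(im,284,100,300,131))
for z in(.127,.129,.131,.133,.135):print(z,cen(k,z).round(2))
E
```

```text
w11 (array([457.17589951, 114.86707463]), np.float64(10867.0))
0.127 [451.62 114.76]
0.129 [453.98 114.8 ]
0.131 [456.4  114.85]
0.133 [458.88 114.89]
0.135 [461.42 114.93]
w12 (array([344.68008593, 171.71203064]), np.float64(5353.0))
0.127 [342.32 169.79]
0.129 [343.13 170.33]
0.131 [343.96 170.88]
0.133 [344.81 171.44]
0.135 [345.67 172.01]
side 261.8808353808354 160.0159705159705
0.127 [261.5  161.12]
0.129 [261.5  160.61]
0.131 [261.5 160.1]
0.133 [261.5  159.58]
0.135 [261.5  159.06]
w10 (array([291.53230059, 117.10184575]), np.float64(1517.0))
0.127 [291.2  114.68]
0.129 [291.53 114.71]
0.131 [291.86 114.74]
0.133 [292.2  114.76]
0.135 [292.54 114.79]
```

Request:
{"fn": "arm_command", "kwargs": {
  "deltas": [
    [0.001,0.01,-0.001,0],
    [0,0.02,0,0],
    [0,0.024,0,0],
    [0,0.018,0,0],
    [0,0.01,0,0],
    [0,0,0,0],
    [0,0,0,0]
  ]
}}

```text
time: 16.05
tool_pos: [0.6199, -0.0545, 0.108]
tcp_rot: [-1.479, -0.629, 0.627]
wrist_force: [0.3, -0.3, 0.9]
width: 0.466
```

```bash
python3 - <<'E'
from plan import *
import pickle
need([.619,-.0545,.1075],46)
im,k=cam("wrist");save(im,"w13.png",sc=1.5)
E
```

```text
t 16.05 tcp [ 0.6199 -0.0545  0.108 ] yaw 46.04 down [ 0.001 -0.    -1.   ] F [ 0.3 -0.3  0.9] w 39.8
need tool [-0.0007  0.0005  0.0007] turn 0.0006
```

View pics/w13.png

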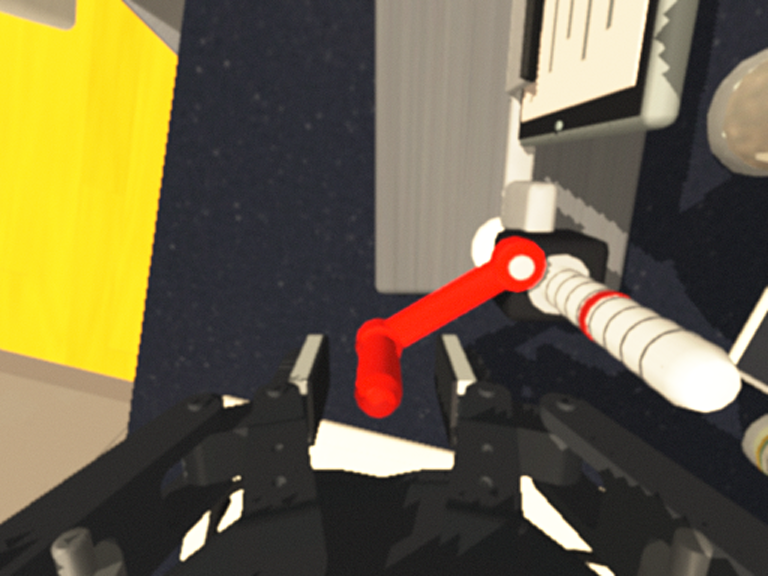

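The handle, at about (378,360), is centred between the pads. Closing on it.

Request:
{"fn": "arm_command", "kwargs": {
  "deltas": [
    [0,0,0,0],
    [0,0,0,0],
    [0,0,0,0],
    [0,0,0,0]
  ],
  "fingers": 0,
  "newtons": 70
}}

```text
time: 16.6
tool_pos: [0.6196, -0.0554, 0.1083]
tcp_rot: [-1.48, -0.628, 0.628]
wrist_force: [-2.1, -3.8, 4.3]
width: 0.154
```

```bash
python3 - <<'E'
from plan import *
need([.619,-.0545,.1075],46)
E
```

```text
t 16.6 tcp [ 0.6196 -0.0554  0.1083] yaw 46.04 down [ 0.001 -0.001 -1.   ] F [-2.1 -3.8  4.3] w 13.1
need tool [0.0002 0.0008 0.001 ] turn 0.0008
```

Request:
{"fn": "arm_command", "kwargs": {
  "deltas": [
    [0,-0.002,0,0],
    [0,-0.004,0,0],
    [0,-0.005,0,0],
    [0,-0.006,0,0],
    [0,-0.006,0,0],
    [0,-0.006,0,0],
    [0,-0.005,0,0],
    [0,-0.003,0,0],
    [0,-0.001,0,0],
    [0,0,0,0],
    [0,0,0,0]
  ]
}}

```text
time: 17.98
tool_pos: [0.6186, -0.055, 0.1442]
tcp_rot: [-1.478, -0.626, 0.629]
wrist_force: [-0.1, -4.8, -2.4]
width: 0.154
```

```bash
python3 - <<'E'
from plan import *
import pickle
need([.619,-.0545,.1465],46)
im,k=cam("wrist");save(im,"w14.png",sc=1.5);save(im,"w14z.png",(310,135,430,235),6.5);pickle.dump((im,k),open("w14.pkl","wb"))
s,ks=cam("side");save(s,"s14.png",(240,130,300,190),10)
E
```

```text
t 17.98 tcp [ 0.6186 -0.055   0.1442] yaw 46.02 down [-0.002 -0.001 -1.   ] F [-0.1 -4.8 -2.4] w 13.2
need tool [ 0.0006 -0.0023  0.0001] turn 0.0004
```

View pics/w14.png

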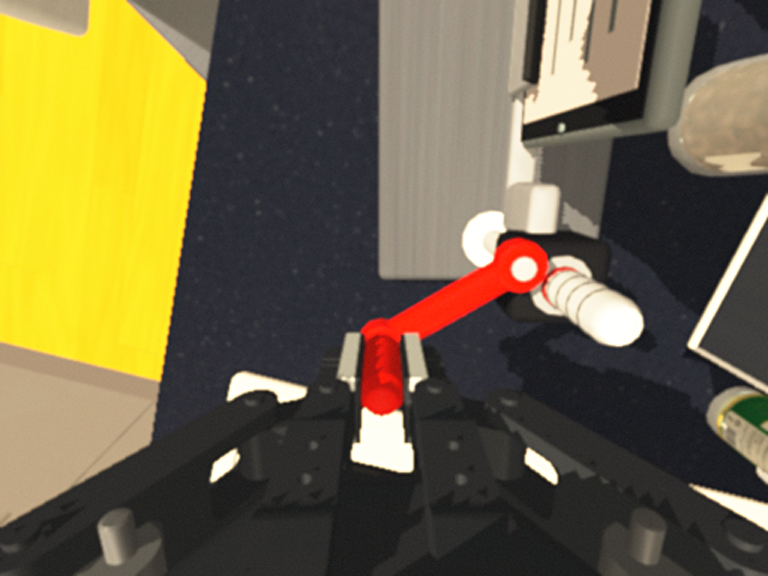

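View pics/w14z.png

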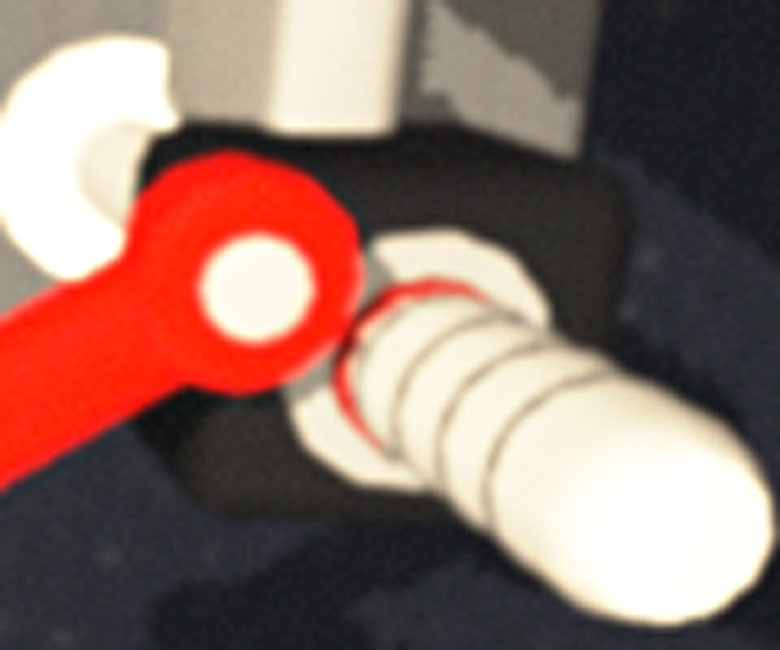

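View pics/s14.png

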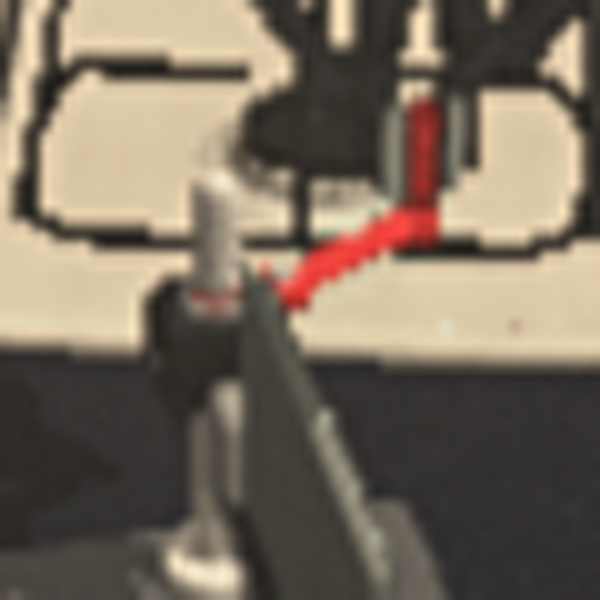

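```bash
python3 - <<'E'
from plan import *
import pickle
im,k=pickle.load(open("w14.pkl","rb"));a=np.array([.653,.0143])
t=np.linspace(0,2*np.pi,90)
x0,y0,x1,y1=350,165,410,215;S=13
big=cv2.resize(im[y0:y1,x0:x1],None,fx=S,fy=S,interpolation=cv2.INTER_CUBIC);cv2.imwrite("pics/w14a.png",big[...,::-1])
P0=proj(k,[[*a,.13],[*a,.134],[*a,.138],[*a,.166]]);print(((P0-[x0,y0])*S).round())
for r,z,c in((.008,.1295,(0,0,255)),(.008,.1337,(0,0,255)),(.008,.1357,(0,255,0)),(.0127,.1295,(0,255,255))):
    P=((proj(k,np.c_[a[0]+r*np.cos(t),a[1]+r*np.sin(t),np.full(90,z)])-[x0,y0])*S).round().astype(np.int32)
    cv2.polylines(big,[P.reshape(-1,1,2)],True,c,1)
cv2.imwrite("pics/w14o.png",big[...,::-1])
E
```

```text
[[332. 331.]
 [370. 356.]
 [409. 381.]
 [752. 605.]]
```

View pics/w14o.png

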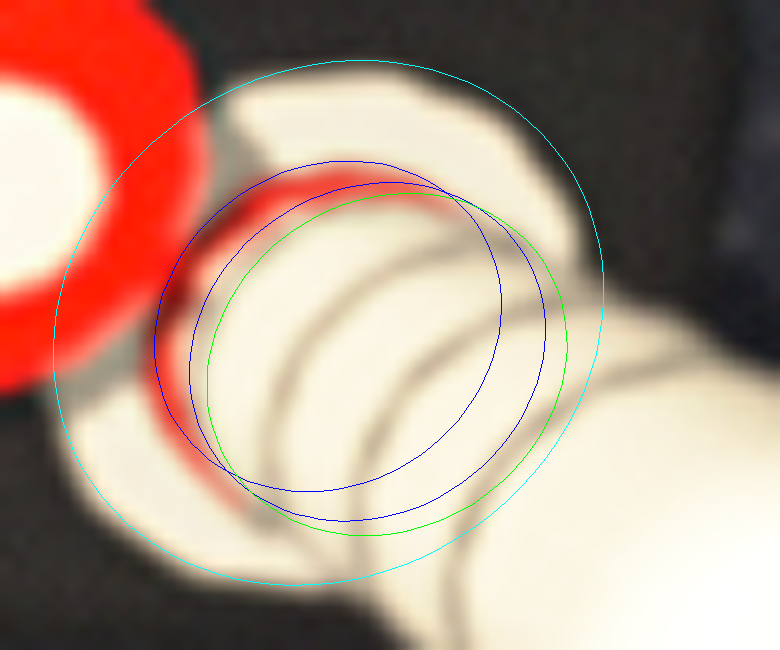

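View pics/w14a.png

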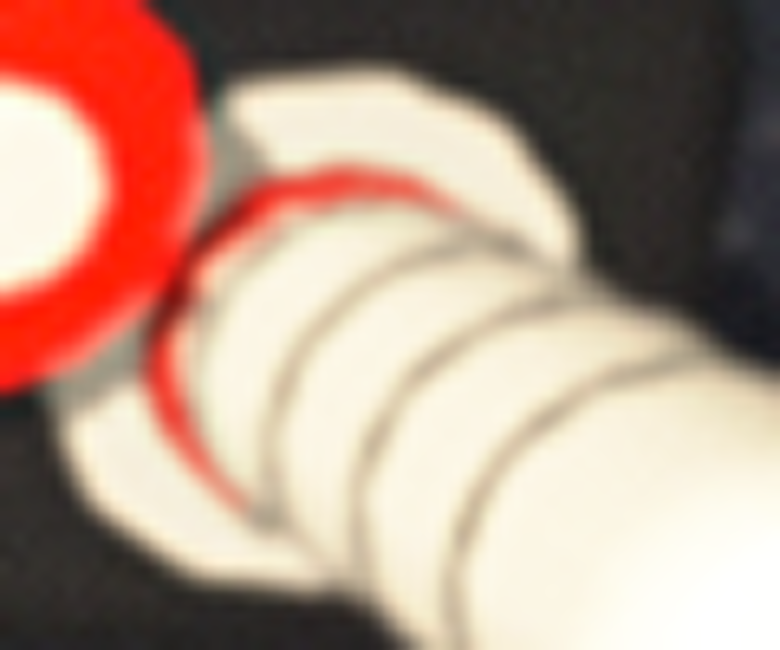

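Request:
{"fn": "arm_command", "kwargs": {
  "deltas": [
    [0,-0.001,0,0],
    [0,-0.001,0,0],
    [0,0,0,0]
  ]
}}

```text
time: 18.45
tool_pos: [0.6186, -0.0549, 0.1461]
tcp_rot: [-1.478, -0.626, 0.629]
wrist_force: [-0.4, -5.9, -3.8]
width: 0.155
```

```bash
cat > look.py <<'E'
from plan import *
import pickle,sys
n=sys.argv[1];need(None)
im,k=cam("wrist");pickle.dump((im,k),open("w%s.pkl"%n,"wb"));x0,y0,x1,y1=[int(v) for v in sys.argv[2:6]]
save(im,"w%sa.png"%n,(x0,y0,x1,y1),780/(x1-x0))
E
python3 look.py 15 350 165 410 210
```

```text
t 18.45 tcp [ 0.6186 -0.0549  0.1461] yaw 46.03 down [-0.002 -0.001 -1.   ] F [-0.4 -5.9 -3.8] w 13.3
```

View pics/w15a.png

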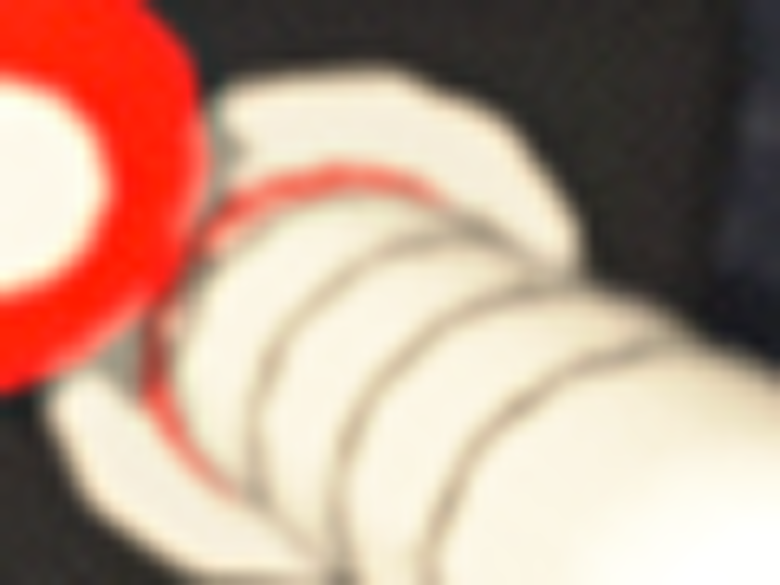

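```bash
python3 - <<'E'
import pickle,numpy as np
for n in("14","15"):
    im,k=pickle.load(open("w%s.pkl"%n,"rb"))
    c=im.astype(float);red=np.clip(c[...,0]-np.maximum(c[...,1],c[...,2])-12,0,None)
    print(n,"top",red[174:184,373:386].sum(),"left",red[192:206,360:371].sum())
E
```

```text
14 top 3640.0 left 3864.0
15 top 2303.0 left 2282.0
```

```bash
python3 - <<'E'
from plan import *
s=sensors.read_state();R=Ro.from_rotvec(s["tcp_rot"]);y=.8036;xh=np.array([np.cos(y),np.sin(y),0]);yh=np.array([-np.sin(y),np.cos(y),0])
H=lambda q:-.062*np.sin(q)*xh-.062*np.cos(q)*yh
w=np.array([.5]+[1]*13+[.5]);q=1.026-np.r_[0,np.cumsum(w/w.sum())]*(1.026+.03);N=len(w)
for i in range(N):
    d=H(q[i+1])-H(q[i]);v=R.inv().apply(d);t=-.70*w[i]/w.sum();R=R*Ro.from_rotvec([0,t,0])
    print([round(float(v[0]),4),0,round(float(v[2]),4),round(t,3)],end=", ")
print(s["q"])
E
```

```text
[0.0012, 0, -0.002, np.float64(-0.025)], [0.0026, 0, -0.0039, np.float64(-0.05)], [0.0027, 0, -0.0038, np.float64(-0.05)], [0.0028, 0, -0.0037, np.float64(-0.05)], [0.0029, 0, -0.0037, np.float64(-0.05)], [0.003, 0, -0.0036, np.float64(-0.05)], [0.0031, 0, -0.0035, np.float64(-0.05)], [0.0032, 0, -0.0034, np.float64(-0.05)], [0.0033, 0, -0.0033, np.float64(-0.05)], [0.0034, 0, -0.0033, np.float64(-0.05)], [0.0034, 0, -0.0032, np.float64(-0.05)], [0.0035, 0, -0.0031, np.float64(-0.05)], [0.0036, 0, -0.003, np.float64(-0.05)], [0.0037, 0, -0.0029, np.float64(-0.05)], [0.0018, 0, -0.0014, np.float64(-0.025)], [-1.28144166e-01  2.29342356e-01  1.80937121e+00 -1.05719471e-03
  1.10439739e+00 -9.31017150e-01]
```

Request:
{"fn": "arm_command", "kwargs": {
  "deltas": [
    [0,-0.0006,0,0],
    [0.0012,0,-0.002,-0.025],
    [0.0026,0,-0.0039,-0.05],
    [0.0027,0,-0.0038,-0.05],
    [0,0,0,0]
  ],
  "newtons": 55
}}

```text
time: 19.12
tool_pos: [0.6286, -0.0562, 0.146]
tcp_rot: [-1.444, -0.721, 0.73]
wrist_force: [-4.6, -4.6, -3.2]
width: 0.152
```

```bash
python3 look.py 16 340 150 420 210
```

```text
t 19.12 tcp [ 0.6286 -0.0562  0.146 ] yaw 53.29 down [-0.006 -0.    -1.   ] F [-4.6 -4.6 -3.2] w 13.0
```

View pics/w16a.png

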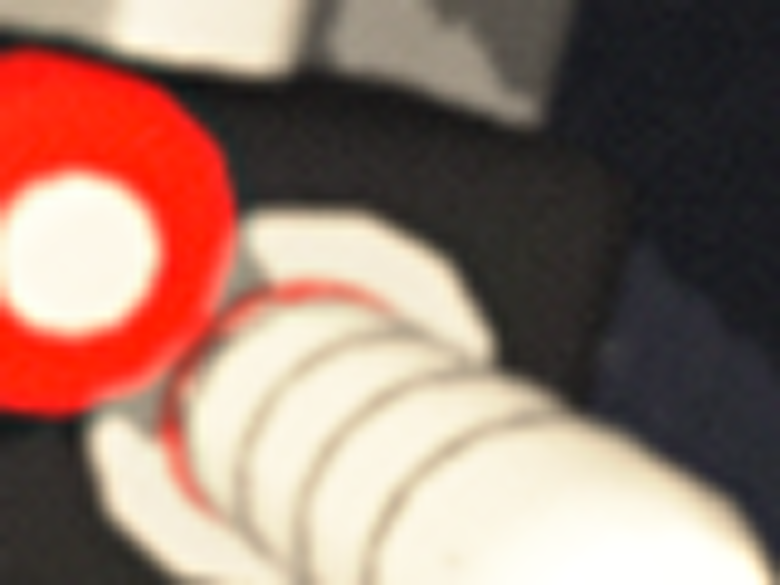

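Request:
{"fn": "arm_command", "kwargs": {
  "deltas": [
    [0,-0.0007,0,0],
    [0.0028,0,-0.0037,-0.05],
    [0.0029,0,-0.0037,-0.05],
    [0.003,0,-0.0036,-0.05],
    [0,0,0,0]
  ]
}}

```text
time: 19.8
tool_pos: [0.6406, -0.0555, 0.1458]
tcp_rot: [-1.397, -0.833, 0.849]
wrist_force: [-8.0, -6.4, -2.5]
width: 0.15
```

```bash
python3 look.py 17 340 150 420 210
```

```text
t 19.8 tcp [ 0.6406 -0.0555  0.1458] yaw 61.95 down [-0.01  -0.001 -1.   ] F [-8.  -6.4 -2.5] w 12.8
```

View pics/w17a.png

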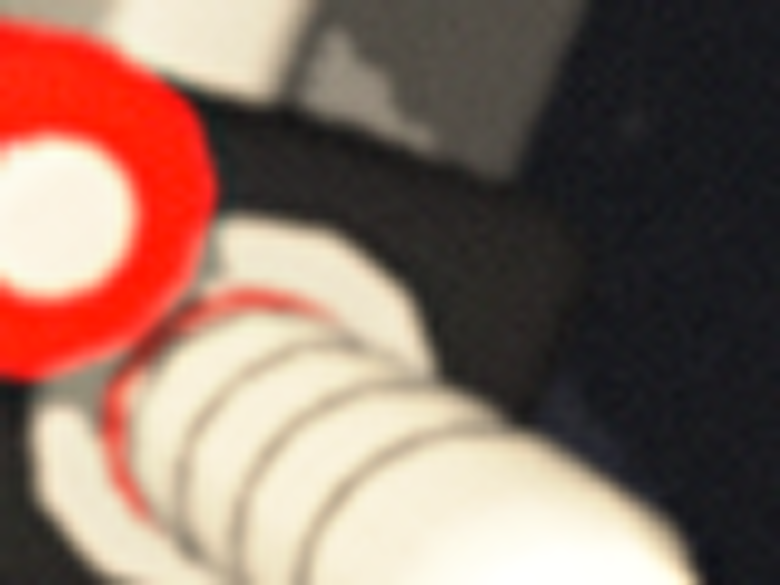

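Request:
{"fn": "arm_command", "kwargs": {
  "deltas": [
    [0,-0.001,0,0],
    [0.0031,0,-0.0035,-0.05],
    [0.0032,0,-0.0034,-0.05],
    [0.0033,0,-0.0033,-0.05],
    [0.0034,0,-0.0033,-0.05],
    [0,0,0,0]
  ]
}}

```text
time: 20.6
tool_pos: [0.6598, -0.0498, 0.1478]
tcp_rot: [-1.331, -0.987, 0.998]
wrist_force: [-3.4, -7.2, -2.6]
width: 0.152
```

```bash
python3 look.py 18 310 150 430 240
```

```text
t 20.6 tcp [ 0.6598 -0.0498  0.1478] yaw 73.36 down [-0.006 -0.002 -1.   ] F [-3.4 -7.2 -2.6] w 13.0
```

View pics/w18a.png

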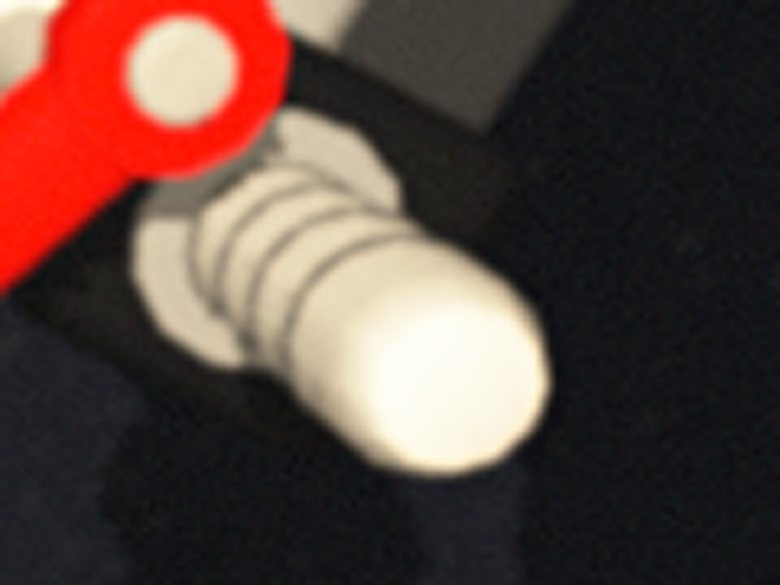

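Request:
{"fn": "arm_command", "kwargs": {
  "deltas": [
    [0,0.001,0,0],
    [0,0.001,0,0],
    [0,0,0,0],
    [0,0,0,0]
  ]
}}

```text
time: 21.15
tool_pos: [0.66, -0.05, 0.1475]
tcp_rot: [-1.332, -0.987, 0.997]
wrist_force: [-6.9, -6.4, 4.4]
width: 0.15
```

```bash
python3 look.py 19 310 150 430 240
```

```text
t 21.15 tcp [ 0.66   -0.05    0.1475] yaw 73.33 down [-0.005 -0.002 -1.   ] F [-6.9 -6.4  4.4] w 12.8
```

View pics/w19a.png

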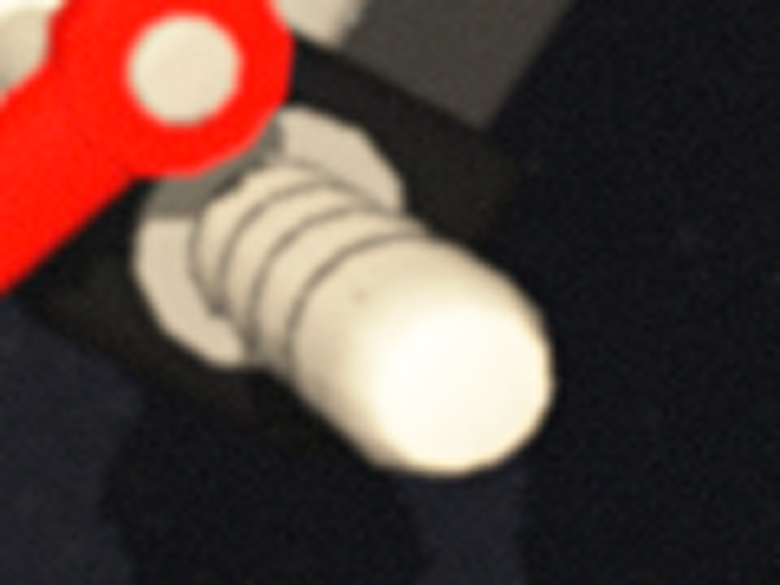

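Request:
{"fn": "arm_command", "kwargs": {
  "deltas": [
    [-0.0034,0,0.0033,0.05],
    [-0.0033,0,0.0033,0.05],
    [-0.0032,0,0.0034,0.05],
    [0,0,0,0],
    [0,0,0,0]
  ]
}}

```text
time: 21.82
tool_pos: [0.6491, -0.054, 0.1466]
tcp_rot: [-1.385, -0.877, 0.879]
wrist_force: [0.1, -1.2, -5.4]
width: 0.154
```

```bash
python3 look.py 20 330 150 430 225
```

```text
t 21.82 tcp [ 0.6491 -0.054   0.1466] yaw 64.71 down [-0.002  0.001 -1.   ] F [ 0.1 -1.2 -5.4] w 13.1
```

View pics/w20a.png

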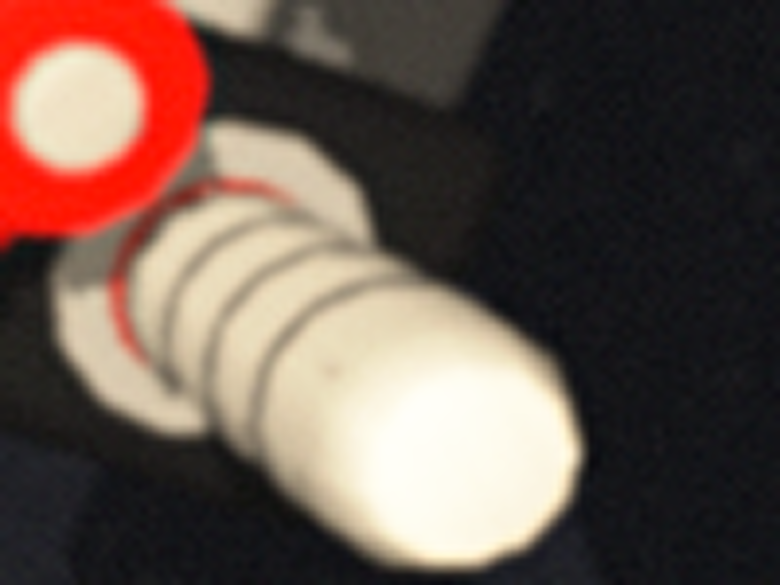

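Request:
{"fn": "arm_command", "kwargs": {
  "deltas": [
    [0.0016,0,-0.0017,-0.025],
    [0.0016,0,-0.0017,-0.025],
    [0.0033,0,-0.0033,-0.05],
    [0.0017,0,-0.0017,-0.025],
    [0,0,0,0]
  ]
}}

```text
time: 22.5
tool_pos: [0.6601, -0.0499, 0.1475]
tcp_rot: [-1.341, -0.973, 0.974]
wrist_force: [-2.0, -0.8, -4.5]
width: 0.151
```

```bash
python3 look.py 21 330 150 430 225
```

```text
t 22.5 tcp [ 0.6601 -0.0499  0.1475] yaw 71.9 down [-0.001  0.    -1.   ] F [-2.  -0.8 -4.5] w 12.9
```

View pics/w21a.png

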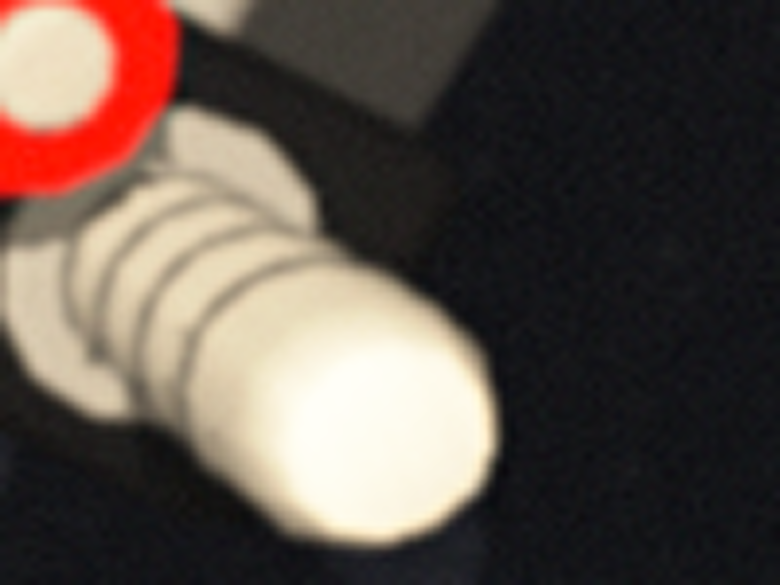

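```bash
python3 - <<'E'
from plan import *
need(None)
s,ks=cam("side");save(s,"s21.png",(240,130,300,190),10)
t,kt=cam("top");save(t,"t21.png",(225,110,385,230),4.8)
import pickle
im,k=pickle.load(open("w21.pkl","rb"));save(im,"w21f.png",sc=1.5)
E
```

```text
t 22.55 tcp [ 0.6602 -0.0499  0.1475] yaw 71.88 down [-0.001  0.    -1.   ] F [-2.6 -1.9 -4.2] w 13.0
```

View pics/s21.png

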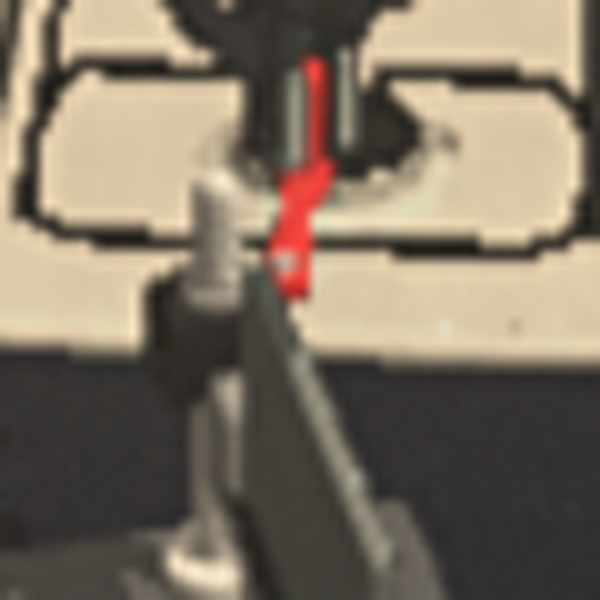

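View pics/w21f.png

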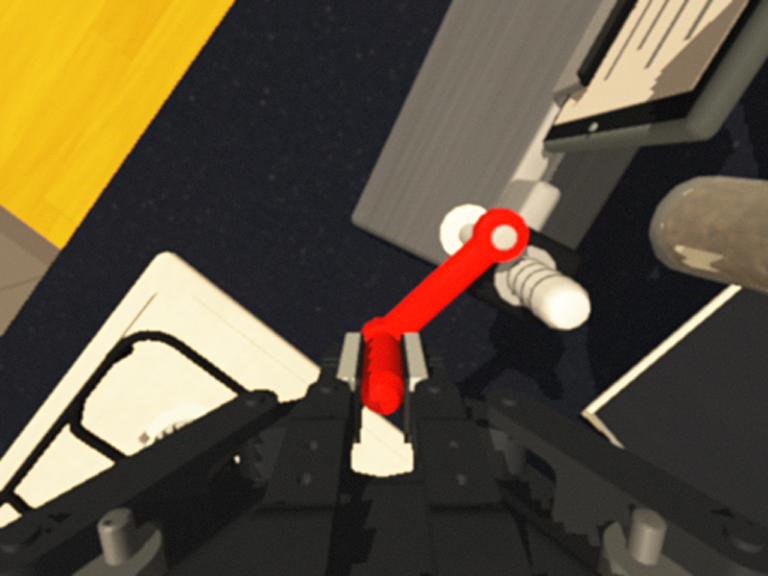

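Request:
{"fn": "arm_command", "kwargs": {
  "deltas": [
    [-0.0017,0,0.0017,0.025],
    [-0.0033,0.0005,0.0033,0.05],
    [-0.0032,0.0006,0.0034,0.05],
    [0.0016,0,-0.0017,-0.025],
    [0.0016,0,-0.0017,-0.025],
    [0.0033,0,-0.0033,-0.05],
    [0.0017,0,-0.0017,-0.025],
    [0,0,0,0],
    [0,0,0,0]
  ]
}}

```text
time: 23.78
tool_pos: [0.6595, -0.0506, 0.1471]
tcp_rot: [-1.34, -0.972, 0.976]
wrist_force: [-6.3, 1.4, 2.0]
width: 0.15
```

```bash
python3 look.py 22 330 150 430 225
```

```text
t 23.77 tcp [ 0.6595 -0.0506  0.1471] yaw 71.93 down [-0.003 -0.    -1.   ] F [-6.3  1.4  2. ] w 12.9
```

View pics/w22a.png

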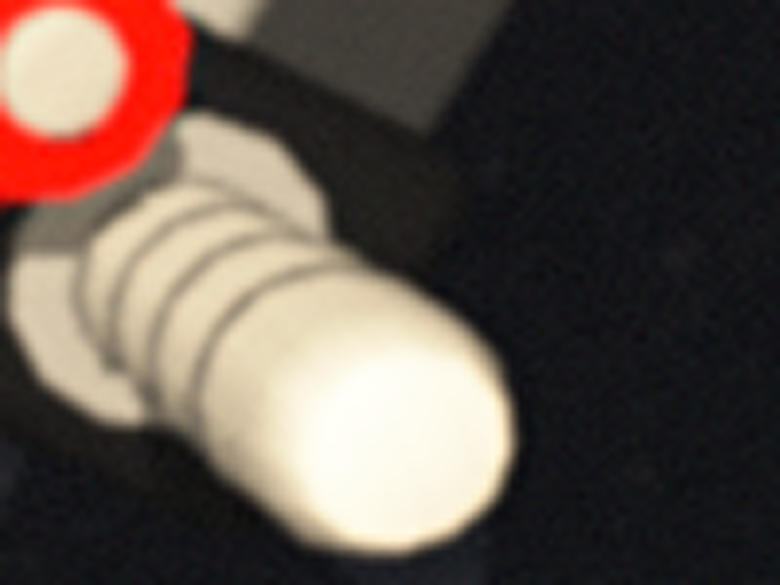

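```bash
cat > band.py <<'E'
from plan import *
import pickle,sys
a=np.array([.653,.0143])
def run(n,zr,show=False):
    im,k=pickle.load(open("w%s.pkl"%n,"rb"));im=im.astype(np.float32)
    G=cv2.GaussianBlur(im,(0,0),.01) if False else im
    o=-k["R"].T@k["t"];az0=np.arctan2(o[1]-a[1],o[0]-a[0]);res=[]
    for da in np.radians(np.arange(-75,76,5)):
        t=az0+da;zz=np.arange(zr-.012,zr+.012,.0001)
        X=np.c_[np.full(len(zz),a[0]+.008*np.cos(t)),np.full(len(zz),a[1]+.008*np.sin(t)),zz]
        u=proj(k,X)-.5  # to integer-centre coords
        m=np.stack([cv2.remap(im[...,c],u[:,0].astype(np.float32)[None],u[:,1].astype(np.float32)[None],cv2.INTER_LINEAR)[0] for c in range(3)],1)
        r=(m[:,0]-m[:,1])/np.maximum(m[:,0],60)
        b=np.percentile(r,15);e=np.clip(r-b-.05,0,None)
        if e.max()>.05:
            # contiguous band around the max
            i=e.argmax();l=i
            while l>0 and e[l-1]>0:l-=1
            h=i
            while h<len(e)-1 and e[h+1]>0:h+=1
            res.append((int(np.degrees(da).round()),round(float((r[l:h+1]-b).sum()*.1),2),round(float(r.max()),2),round(float(zz[l]*1e3),1),round(float(zz[h]*1e3),1)))
    return res
for n in sys.argv[1:]:
    print(n); print(*run(n,.131),sep="\n")
E
python3 band.py 12 14 15 20 | cut -c1-90
```

```text
12
(-75, 6.72, 0.67, 121.6, 139.9)
(-70, 6.67, 0.66, 123.1, 141.4)
(-65, 6.79, 0.65, 124.2, 143.0)
(-60, 6.58, 0.65, 124.9, 143.0)
(-55, 5.82, 0.66, 125.4, 143.0)
(-50, 5.09, 0.68, 125.8, 143.0)
(-45, 4.52, 0.68, 126.2, 140.1)
(-40, 4.39, 0.66, 126.8, 139.1)
(-35, 4.46, 0.69, 126.5, 138.8)
(-30, 4.31, 0.69, 126.3, 138.4)
(-25, 4.0, 0.62, 126.7, 137.6)
(-20, 3.92, 0.67, 126.2, 137.4)
(-15, 3.99, 0.66, 126.4, 136.9)
(-10, 4.03, 0.72, 126.1, 136.8)
(-5, 3.94, 0.68, 126.0, 136.3)
(0, 3.76, 0.68, 126.3, 136.1)
(5, 3.83, 0.71, 126.1, 136.3)
(10, 3.96, 0.7, 125.9, 136.0)
(15, 4.24, 0.72, 125.6, 136.3)
(20, 4.38, 0.76, 125.7, 136.4)
(25, 4.42, 0.71, 125.1, 136.0)
(30, 4.25, 0.68, 124.9, 135.9)
(35, 4.06, 0.68, 124.9, 135.8)
(40, 4.06, 0.69, 124.6, 135.7)
(45, 4.21, 0.69, 124.1, 135.7)
(50, 4.32, 0.68, 123.4, 135.7)
(55, 4.32, 0.66, 122.8, 135.5)
(60, 4.34, 0.66, 122.3, 135.4)
(65, 4.45, 0.66, 121.6, 135.5)
(70, 4.67, 0.66, 120.6, 134.8)
(75, 4.93, 0.66, 119.2, 133.8)
14
(-75, 1.45, 0.26, 127.0, 136.9)
(-70, 2.22, 0.33, 127.5, 141.6)
(-65, 3.09, 0.44, 127.8, 143.0)
(-60, 3.83, 0.55, 128.0, 14
[... 2097 characters left out ...]
2, 119.0, 136.2)
(-30, 9.66, 0.91, 119.0, 136.5)
(-25, 10.23, 0.91, 119.0, 136.0)
(-20, 10.55, 0.92, 119.0, 135.9)
(-15, 10.7, 0.92, 119.0, 135.2)
(-10, 10.67, 0.92, 119.0, 134.9)
(-5, 10.37, 0.91, 119.0, 135.1)
(0, 9.75, 0.92, 119.0, 135.2)
(5, 9.24, 0.91, 119.0, 135.1)
(10, 8.29, 0.9, 119.0, 135.1)
(15, 5.58, 0.92, 119.0, 128.0)
(20, 4.32, 0.9, 119.0, 126.6)
(25, 2.89, 0.85, 119.0, 125.2)
(30, 1.43, 0.73, 119.0, 123.0)
(35, 2.24, 0.57, 128.0, 135.4)
(40, 2.48, 0.55, 127.2, 135.6)
(45, 2.28, 0.52, 126.9, 135.6)
(50, 2.19, 0.5, 126.9, 135.6)
(55, 2.39, 0.54, 126.7, 136.3)
(60, 2.61, 0.52, 126.2, 136.3)
(65, 2.87, 0.49, 125.2, 137.0)
(70, 2.96, 0.5, 124.4, 137.1)
(75, 2.66, 0.5, 124.1, 135.3)
```

```bash
for n in 16 17 18 21 22; do python3 band.py $n | awk -F'[(,)]' 'NR==1||$2<=-40||($2>=35)' ; done
```

```text
16
(-75, 1.3, 0.22, 128.0, 137.7)
(-70, 1.74, 0.28, 128.7, 139.6)
(-65, 2.31, 0.33, 129.0, 141.4)
(-60, 2.76, 0.39, 129.3, 142.8)
(-55, 0.64, 0.55, 119.0, 121.3)
(-50, 1.6, 0.77, 119.0, 122.9)
(-45, 2.72, 0.86, 119.0, 124.5)
(-40, 4.02, 0.88, 119.0, 126.2)
(35, 7.95, 0.87, 119.0, 134.9)
(40, 7.06, 0.86, 119.0, 135.4)
(45, 3.29, 0.86, 119.0, 125.8)
(50, 1.87, 0.74, 119.0, 123.5)
(55, 0.72, 0.55, 119.0, 121.4)
(60, 2.24, 0.46, 125.5, 135.3)
(65, 2.11, 0.46, 125.3, 135.6)
(70, 2.13, 0.45, 125.3, 135.8)
(75, 2.13, 0.44, 125.5, 135.2)
17
(-75, 1.65, 0.26, 126.8, 137.5)
(-70, 1.96, 0.31, 127.6, 138.9)
(-65, 2.33, 0.39, 128.2, 140.1)
(-60, 0.92, 0.63, 119.0, 121.6)
(-55, 1.89, 0.8, 119.0, 123.2)
(-50, 3.14, 0.87, 119.0, 124.9)
(-45, 4.47, 0.89, 119.0, 126.6)
(-40, 8.12, 0.9, 119.0, 137.0)
(35, 1.78, 0.74, 119.0, 123.6)
(40, 2.99, 0.68, 126.8, 135.7)
(45, 2.78, 0.62, 126.7, 135.6)
(50, 2.38, 0.52, 127.0, 135.5)
(55, 2.25, 0.47, 126.7, 135.7)
(60, 2.65, 0.5, 126.1, 136.5)
(65, 3.15, 0.53, 125.5, 137.4)
(70, 3.52, 0.53, 124.7, 139.7)
(75, 3.5, 0.53, 123.8, 138.4)
18
(-75, 0.3, 0.4, 119.0, 120.6)
(-70, 1.15, 0.7, 119.0, 122.3)
(-65, 2.29, 0.85, 119.0, 123.7)
(-60, 3.53, 0.9, 119.0, 125.1)
(-55, 4.79, 0.92, 119.0, 126.8)
(-50, 5.88, 0.91, 119.0, 128.1)
(-45, 6.97, 0.92, 119.0, 129.4)
(-40, 7.77, 0.92, 119.0, 130.5)
21
(-75, 0.15, 0.31, 119.0, 120.1)
(-70, 0.87, 0.64, 119.0, 121.7)
(-65, 1.99, 0.82, 119.0, 123.2)
(-60, 3.26, 0.89, 119.0, 124.9)
(-55, 4.52, 0.9, 119.0, 126.6)
(-50, 5.74, 0.91, 119.0, 127.7)
(-45, 6.87, 0.91, 119.0, 129.3)
(-40, 7.84, 0.92, 119.0, 130.5)
22
(-75, 0.13, 0.28, 119.0, 119.9)
(-70, 0.76, 0.61, 119.0, 121.6)
(-65, 1.83, 0.8, 119.0, 123.3)
(-60, 3.04, 0.88, 119.0, 124.5)
(-55, 4.33, 0.92, 119.0, 126.2)
(-50, 5.52, 0.91, 119.0, 127.7)
(-45, 6.58, 0.92, 119.0, 128.8)
(-40, 7.59, 0.92, 119.0, 130.1)
```

Request:
{"fn": "arm_command", "kwargs": {
  "deltas": [
    [-0.0017,0,0.0017,0.025],
    [-0.0033,0,0.0033,0.05],
    [-0.0032,0,0.0034,0.05],
    [-0.0016,0,0.0018,0.025],
    [0,0,0,0],
    [0,0,0,0]
  ]
}}

```text
time: 24.58
tool_pos: [0.649, -0.0544, 0.1465]
tcp_rot: [-1.394, -0.862, 0.856]
wrist_force: [2.0, 6.0, -5.9]
width: 0.15
```

```bash
python3 look.py 23 330 150 430 225;  python3 band.py 23 | awk -F'[(,)]' 'NR==1||$2<=-55||($2>=35)'
```

```text
t 24.57 tcp [ 0.649  -0.0544  0.1465] yaw 63.27 down [ 0.003  0.002 -1.   ] F [ 2.   6.  -5.9] w 12.8
23
(-75, 1.77, 0.28, 126.7, 138.2)
(-70, 2.12, 0.32, 127.6, 139.7)
(-65, 0.7, 0.6, 119.0, 121.3)
(-60, 1.7, 0.79, 119.0, 123.0)
(-55, 2.66, 0.89, 119.0, 124.2)
(35, 2.17, 0.54, 127.9, 135.5)
(40, 2.06, 0.49, 127.5, 135.4)
(45, 1.88, 0.45, 127.4, 135.6)
(50, 2.0, 0.48, 127.3, 135.9)
(55, 2.23, 0.52, 127.1, 136.0)
(60, 2.42, 0.53, 126.5, 136.2)
(65, 2.69, 0.51, 125.6, 137.1)
(70, 2.98, 0.48, 124.5, 138.6)
(75, 2.87, 0.46, 123.7, 137.4)
```

View pics/w23a.png

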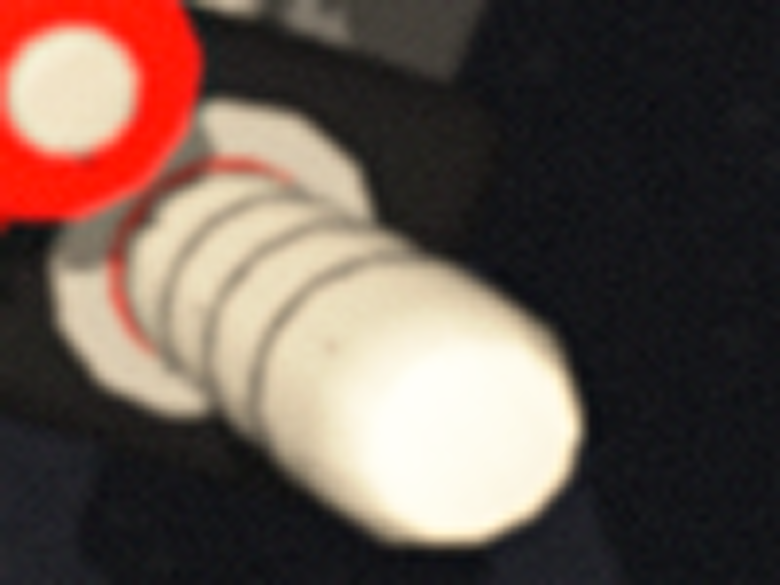

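Request:
{"fn": "arm_command", "kwargs": {
  "deltas": [
    [0,0.0012,0,0],
    [0,0.0012,0,0],
    [0,0,0,0],
    [0.0016,0,-0.0018,-0.025],
    [0.0016,0,-0.0017,-0.025],
    [0.0016,0,-0.0017,-0.025],
    [0,0,0,0],
    [0,0,0,0]
  ]
}}

```text
time: 25.62
tool_pos: [0.6546, -0.0529, 0.1458]
tcp_rot: [-1.368, -0.917, 0.916]
wrist_force: [-4.8, 3.1, 3.0]
width: 0.151
```

```bash
python3 look.py 24 330 150 430 225;  python3 band.py 24 | awk -F'[(,)]' 'NR==1||$2<=-55||($2>=35)'
```

```text
t 25.62 tcp [ 0.6546 -0.0529  0.1458] yaw 67.6 down [ 0.     0.001 -1.   ] F [-4.8  3.1  3. ] w 12.9
24
(-75, 2.22, 0.35, 125.8, 137.9)
(-70, 2.55, 0.39, 126.8, 139.3)
(-65, 0.69, 0.6, 119.0, 121.3)
(-60, 1.57, 0.79, 119.0, 122.8)
(-55, 2.56, 0.88, 119.0, 123.9)
(35, 2.44, 0.62, 127.3, 135.0)
(40, 2.31, 0.58, 126.9, 135.0)
(45, 2.21, 0.55, 126.9, 135.2)
(50, 2.46, 0.56, 126.9, 136.1)
(55, 2.8, 0.56, 126.3, 136.2)
(60, 3.14, 0.54, 125.4, 137.3)
(65, 3.39, 0.54, 124.5, 138.3)
(70, 3.23, 0.53, 124.2, 138.4)
(75, 3.23, 0.51, 123.1, 137.4)
```

View pics/w24a.png

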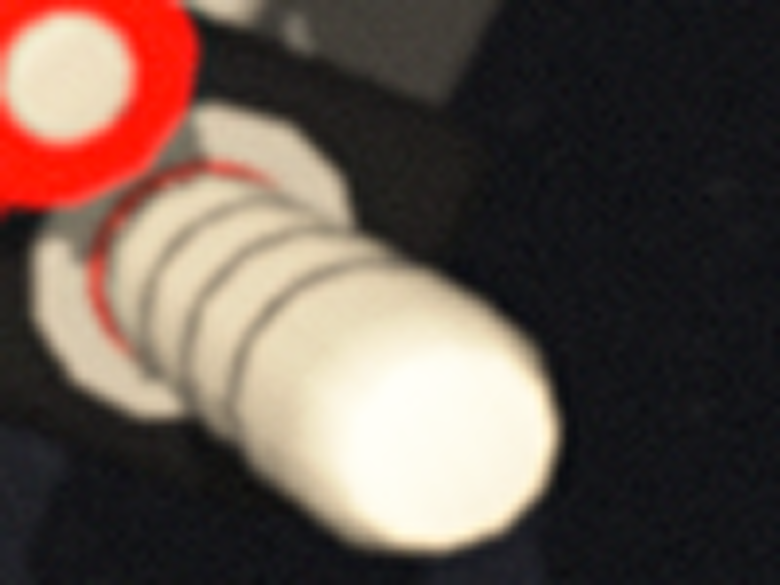

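Request:
{"fn": "arm_command", "kwargs": {
  "deltas": [
    [0.0016,0,-0.0017,-0.025],
    [0.0017,0,-0.0017,-0.025],
    [0,0,0,0]
  ]
}}

```text
time: 26.05
tool_pos: [0.6586, -0.051, 0.1453]
tcp_rot: [-1.349, -0.955, 0.954]
wrist_force: [-4.0, 5.0, 2.1]
width: 0.153
```

```bash
python3 look.py 25 330 150 430 225;  python3 band.py 25 | awk -F'[(,)]' 'NR==1||$2<=-60||($2>=35)'
```

```text
t 26.05 tcp [ 0.6586 -0.051   0.1453] yaw 70.5 down [-0.001  0.002 -1.   ] F [-4.   5.   2.1] w 13.1
25
(-75, 2.26, 0.36, 125.5, 137.5)
(-70, 2.56, 0.39, 126.4, 138.8)
(-65, 0.7, 0.61, 119.0, 121.4)
(-60, 1.64, 0.81, 119.0, 122.7)
(35, 2.38, 0.64, 127.5, 134.7)
(40, 2.29, 0.58, 127.2, 135.0)
(45, 2.51, 0.57, 126.7, 135.9)
(50, 2.81, 0.57, 126.3, 136.2)
(55, 3.06, 0.55, 125.7, 137.2)
(60, 3.3, 0.57, 125.0, 137.3)
(65, 3.65, 0.59, 124.8, 139.7)
(70, 3.7, 0.58, 124.1, 138.8)
(75, 3.7, 0.55, 123.2, 137.7)
```

View pics/w25a.png

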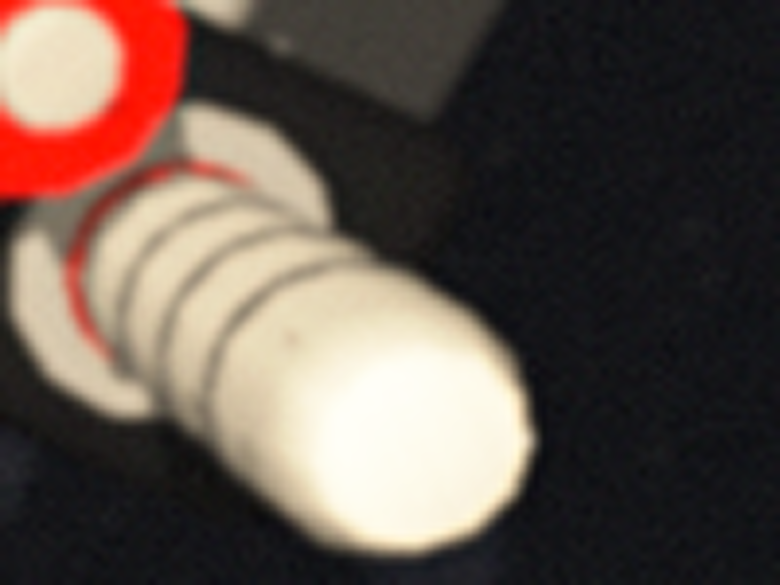

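Request:
{"fn": "arm_command", "kwargs": {
  "deltas": [
    [0.0017,-0.0004,-0.0016,-0.025],
    [0.0017,-0.0004,-0.0016,-0.025],
    [0.0017,0,-0.0016,-0.025],
    [0.0018,0,-0.0015,-0.025],
    [0,0,0,0]
  ]
}}

```text
time: 26.72
tool_pos: [0.6655, -0.0473, 0.1456]
tcp_rot: [-1.311, -1.028, 1.033]
wrist_force: [-7.7, 1.6, 2.6]
width: 0.149
```

```bash
python3 look.py 26 330 150 430 225;  python3 band.py 26 | awk -F'[(,)]' 'NR==1||$2<=-60||($2>=35)'
```

```text
t 26.73 tcp [ 0.6655 -0.0473  0.1456] yaw 76.25 down [-0.004 -0.    -1.   ] F [-7.7  1.6  2.6] w 12.8
26
(-75, 2.08, 0.34, 125.9, 137.5)
(-70, 0.49, 0.51, 119.0, 120.8)
(-65, 1.4, 0.75, 119.0, 122.5)
(-60, 2.34, 0.87, 119.0, 124.0)
(35, 2.48, 0.54, 126.6, 135.7)
(40, 2.22, 0.52, 127.1, 135.9)
(45, 2.45, 0.55, 127.2, 136.2)
(50, 2.77, 0.59, 126.8, 136.2)
(55, 3.02, 0.61, 126.1, 136.9)
(60, 3.18, 0.58, 125.4, 138.8)
(65, 3.26, 0.52, 124.6, 139.2)
(70, 3.22, 0.48, 123.8, 138.6)
(75, 3.2, 0.44, 122.7, 137.8)
```

View pics/w26a.png

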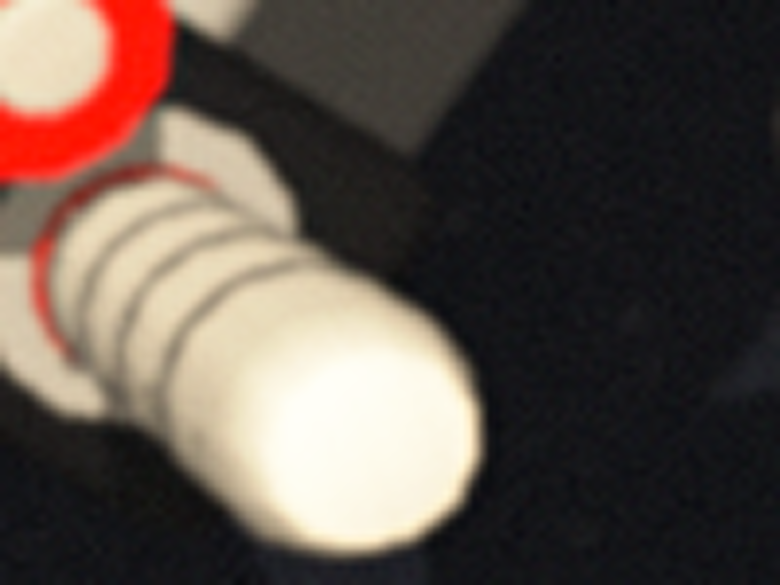

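Request:
{"fn": "arm_command", "kwargs": {
  "deltas": [
    [0.0018,0,-0.0015,-0.025],
    [0.0018,0,-0.0015,-0.025],
    [0.0018,0,-0.0015,-0.025],
    [0.0018,0,-0.0015,-0.025],
    [0.0018,0,-0.0015,-0.025],
    [0.0018,0,-0.0014,-0.025],
    [0.0018,0,-0.0014,-0.025],
    [0,0,0,0]
  ]
}}

```text
time: 27.78
tool_pos: [0.6773, -0.0377, 0.1454]
tcp_rot: [-1.237, -1.158, 1.165]
wrist_force: [-7.8, -2.1, 1.3]
width: 0.151
```

```bash
python3 look.py 27 310 120 430 210;  python3 band.py 27 | awk -F'[(,)]' 'NR==1||$2<=-60||($2>=35)'; python3 - <<'E'
from plan import *
t=np.array(sensors.read_state()["tool_pos"])[:2]-[.6325,.0063];y=.8036
print(np.arctan2(-(t@[np.cos(y),np.sin(y)]),-(t@[-np.sin(y),np.cos(y)])),np.linalg.norm(t))
E
```

```text
t 27.77 tcp [ 0.6773 -0.0377  0.1454] yaw 86.32 down [-0.004 -0.002 -1.   ] F [-7.8 -2.1  1.3] w 12.9
27
(-75, 2.18, 0.28, 122.8, 137.5)
(-70, 2.45, 0.31, 123.9, 139.3)
(-65, 0.75, 0.59, 119.0, 121.7)
(-60, 1.63, 0.77, 119.0, 123.1)
(35, 2.04, 0.5, 127.5, 135.8)
(40, 2.47, 0.54, 127.1, 136.3)
(45, 2.71, 0.59, 126.9, 136.2)
(50, 2.73, 0.59, 126.6, 136.2)
(55, 2.93, 0.53, 126.0, 138.0)
(60, 3.09, 0.48, 125.3, 137.4)
(65, 3.21, 0.48, 124.7, 140.3)
(70, 3.3, 0.51, 123.6, 139.5)
(75, 3.24, 0.5, 122.3, 138.2)
0.009091557065395446 0.06282048096110704
```

View pics/w27a.png

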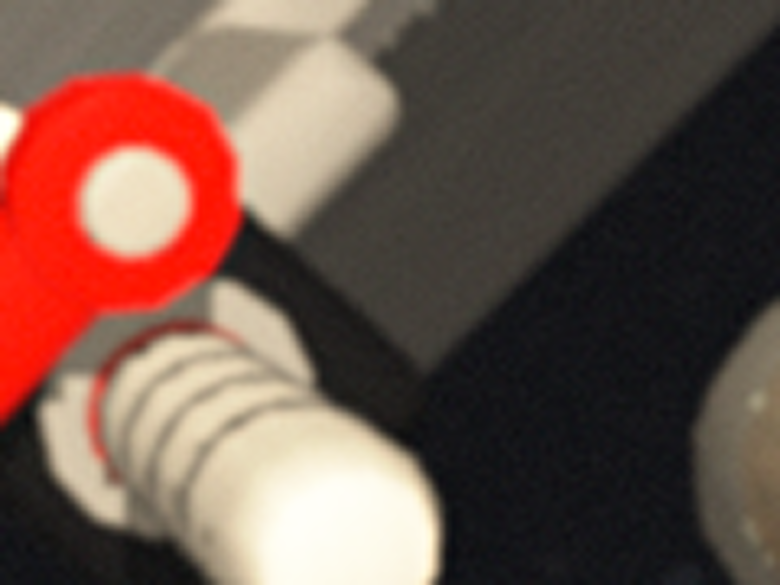

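Request:
{"fn": "arm_command", "kwargs": {
  "deltas": [
    [0.001,0,-0.0008,0],
    [0.001,0,-0.0008,0],
    [0,0,0,0],
    [0,0,0,0]
  ]
}}

```text
time: 28.32
tool_pos: [0.6785, -0.0368, 0.1444]
tcp_rot: [-1.238, -1.155, 1.165]
wrist_force: [-8.2, -3.9, -0.3]
width: 0.151
```

```bash
python3 look.py 28 310 120 430 210;  python3 band.py 28 | awk -F'[(,)]' 'NR==1||$2<=-60||($2>=35)'; python3 - <<'E'
from plan import *
t=np.array(sensors.read_state()["tool_pos"])[:2]-[.6325,.0063];y=.8036
print(np.arctan2(-(t@[np.cos(y),np.sin(y)]),-(t@[-np.sin(y),np.cos(y)])),np.linalg.norm(t))
s,ks=cam("side");save(s,"s28.png",(220,110,320,240),4.5)
w,k=cam("wrist");save(w,"w28f.png",sc=1.5)
E
```

```text
t 28.32 tcp [ 0.6785 -0.0368  0.1444] yaw 86.22 down [-0.006 -0.003 -1.   ] F [-8.2 -3.9 -0.3] w 12.9
28
(-75, 3.6, 0.41, 121.9, 139.2)
(-70, 3.8, 0.44, 123.6, 140.7)
(-65, 3.58, 0.48, 125.1, 141.6)
(-60, 0.62, 0.57, 119.0, 121.4)
(35, 2.64, 0.57, 126.7, 136.1)
(40, 3.07, 0.63, 126.3, 136.5)
(45, 3.33, 0.66, 126.2, 136.5)
(50, 3.49, 0.67, 125.7, 136.6)
(55, 3.69, 0.65, 125.1, 138.2)
(60, 3.69, 0.61, 124.6, 137.7)
(65, 3.5, 0.55, 124.1, 136.8)
(70, 3.43, 0.51, 123.1, 136.5)
(75, 3.31, 0.5, 122.0, 135.2)
-0.014206400727660154 0.06305232118236698
```

View pics/s28.png

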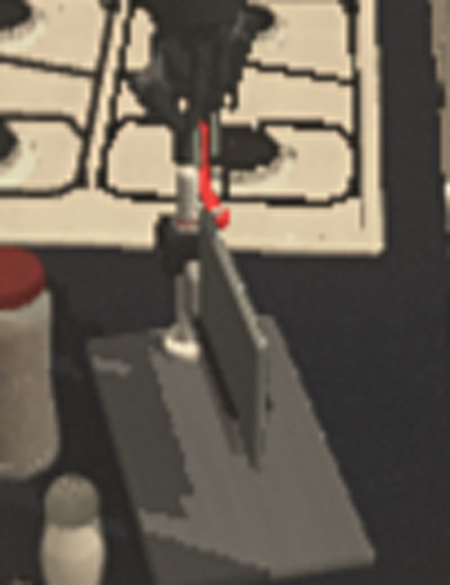

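View pics/w28f.png

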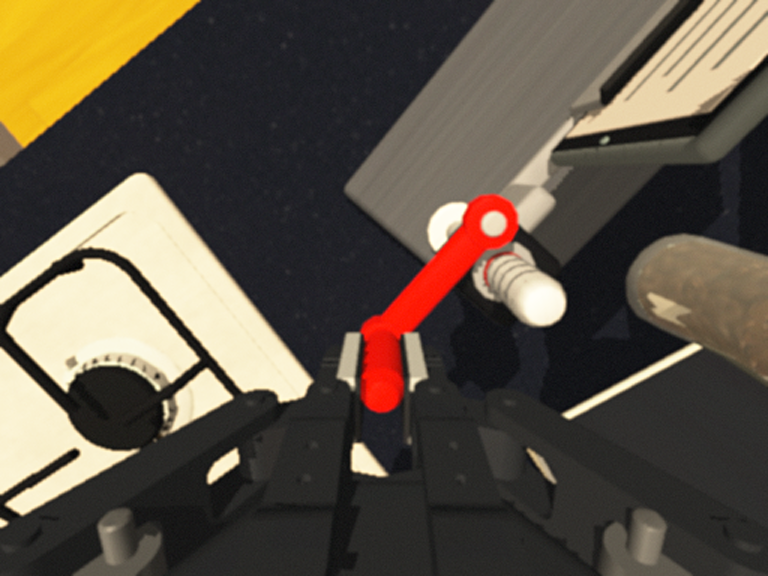

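```bash
python3 - <<'E'
from plan import *
import pickle
im,k=pickle.load(open("w28.pkl","rb"))
save(im,"w28b.png",(225,115,365,285),4)
E
```

```text
(no output)
```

View pics/w28b.png

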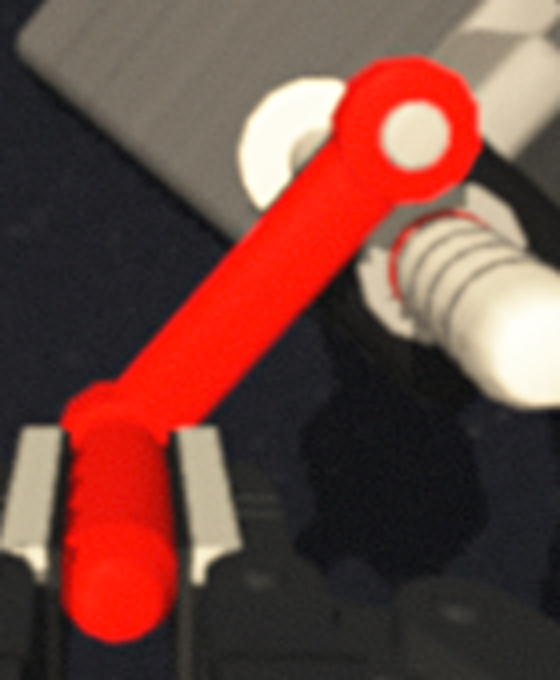

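```bash
python3 - <<'E'
from plan import *
import pickle
im,k=pickle.load(open("w28.pkl","rb"))
f=lambda u,v,z:atz(k,u/4+225,v/4+115,z)
y=.8036
for A,B,z in(((335,145),(118,385),.1385),((395,205),(200,425),.1385)):
    d=f(*B,z)-f(*A,z);print(np.degrees(np.arctan2(-(d[0]*np.cos(y)+d[1]*np.sin(y)),-(-d[0]*np.sin(y)+d[1]*np.cos(y)))))
# base right-end edge should be along stand x: check camera yaw
d=f(235,245,.014)-f(20,45,.014);print("base edge in stand deg",np.degrees(np.arctan2(-d[0]*np.sin(y)+d[1]*np.cos(y),d[0]*np.cos(y)+d[1]*np.sin(y))))
E
```

```text
0.1402867749366799
-1.4195440616807598
base edge in stand deg -2.6189179496925243
```

Request:
{"fn": "arm_command", "kwargs": {
  "deltas": [
    [0.0008,-0.001,-0.0006,0],
    [0.0008,-0.001,-0.0006,0],
    [0,0,0,0],
    [0,0,0,0]
  ]
}}

```text
time: 28.98
tool_pos: [0.6785, -0.0365, 0.1447]
tcp_rot: [-1.237, -1.152, 1.168]
wrist_force: [-8.4, -5.8, -4.6]
width: 0.145
```

```bash
cat > chk.sh <<'E'
python3 look.py $1 310 120 430 210;  python3 band.py $1 | awk -F'[(,)]' '($2<=-65)||($2>=40)'|cut -c1-20|xargs; python3 - <<'P'
from plan import *
t=np.array(sensors.read_state()["tool_pos"])[:2]-[.6325,.0063];y=.8036
print(np.arctan2(-(t@[np.cos(y),np.sin(y)]),-(t@[-np.sin(y),np.cos(y)])),np.linalg.norm(t))
P
E
bash chk.sh 29
```

```text
t 28.98 tcp [ 0.6785 -0.0365  0.1447] yaw 86.24 down [-0.009 -0.005 -1.   ] F [-8.4 -5.8 -4.6] w 12.4
29 (-75, 3.0, 0.37, 121 (-70, 3.3, 0.4, 122. (-65, 3.24, 0.46, 12 (40, 2.99, 0.61, 126 (45, 3.29, 0.63, 125 (50, 3.45, 0.64, 125 (55, 3.63, 0.62, 124 (60, 3.85, 0.56, 124 (65, 3.88, 0.53, 123 (70, 3.89, 0.53, 122 (75, 4.02, 0.52, 120
-0.017920985980404824 0.06287430797118684
```

Request:
{"fn": "arm_command", "kwargs": {
  "deltas": [
    [-0.0018,0,0.0014,0],
    [-0.0018,0,0.0014,0],
    [-0.0018,0,0.0014,0.025],
    [-0.0018,0,0.0014,0.025],
    [-0.0018,0,0.0015,0.025],
    [-0.0018,0,0.0015,0.025],
    [-0.0018,0,0.0015,0.025],
    [0,0,0,0],
    [0,0,0,0]
  ]
}}

```text
time: 30.15
tool_pos: [0.6709, -0.0435, 0.1462]
tcp_rot: [-1.293, -1.067, 1.065]
wrist_force: [2.7, 4.0, -17.2]
width: 0.155
```

```bash
bash chk.sh 30
```

```text
t 30.15 tcp [ 0.6709 -0.0435  0.1462] yaw 78.94 down [-0.     0.002 -1.   ] F [  2.7   4.  -17.2] w 13.3
30 (-75, 2.5, 0.36, 122 (-70, 2.72, 0.4, 124 (-65, 0.62, 0.54, 11 (40, 2.23, 0.48, 127 (45, 2.68, 0.53, 126 (50, 3.02, 0.55, 125 (55, 3.19, 0.58, 125 (60, 3.07, 0.58, 125 (65, 2.99, 0.55, 124 (70, 3.01, 0.51, 123 (75, 2.96, 0.47, 122
0.14752465598950784 0.06288166145696968
```

View pics/w30a.png

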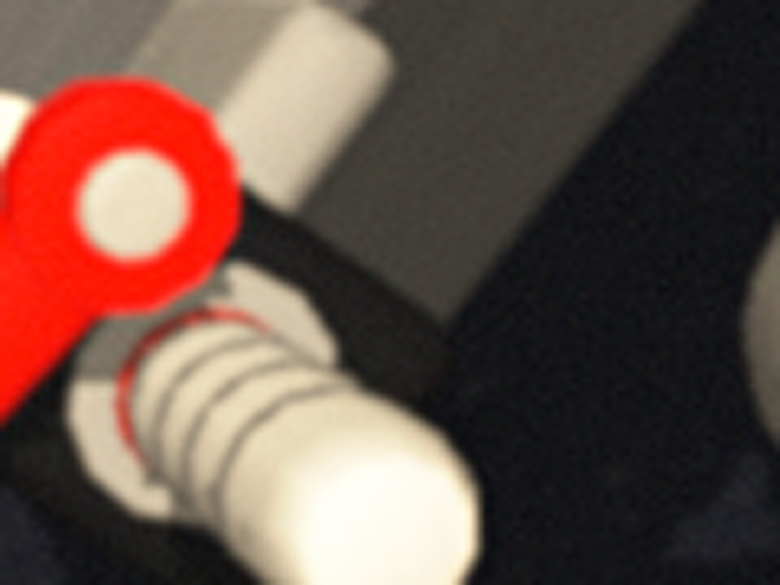

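Request:
{"fn": "arm_command", "kwargs": {
  "deltas": [
    [0.0018,0,-0.0015,-0.025],
    [0.0018,0,-0.0015,-0.025],
    [0.0018,0,-0.0015,-0.025],
    [0.0018,0,-0.0014,-0.025],
    [0.0018,0,-0.0014,-0.025],
    [0.0018,0,-0.0014,0],
    [0.0009,0,-0.0007,0],
    [0,0,0,0],
    [0,0,0,0]
  ]
}}

```text
time: 31.32
tool_pos: [0.6788, -0.0369, 0.1491]
tcp_rot: [-1.238, -1.155, 1.167]
wrist_force: [-13.7, -4.4, -2.1]
width: 0.156
```

```bash
bash chk.sh 31
```

```text
t 31.32 tcp [ 0.6788 -0.0369  0.1491] yaw 86.26 down [-0.006 -0.004 -1.   ] F [-13.7  -4.4  -2.1] w 13.3
31 (-75, 0.49, 0.46, 11 (-70, 1.44, 0.7, 119 (-65, 2.61, 0.83, 11 (40, 0.14, 0.3, 119.
-0.016038289462199457 0.06328912045354496
```

View pics/w31a.png

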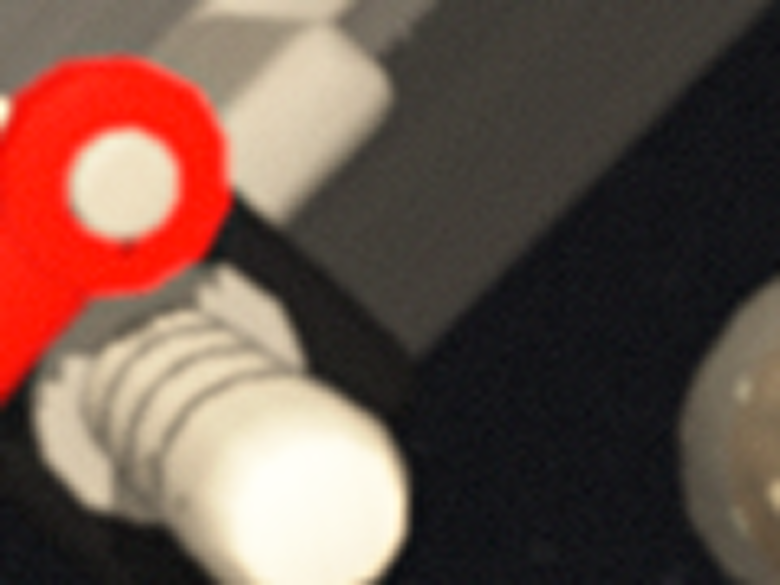

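Request:
{"fn": "arm_command", "kwargs": {
  "deltas": [
    [-0.0018,0,0.0014,0],
    [-0.0018,0.0006,0.0014,0.025],
    [-0.0018,0.0006,0.0014,0.025],
    [-0.0036,0.0006,0.003,0.05],
    [-0.0036,0.0006,0.003,0.05],
    [-0.0034,0,0.0032,0.05],
    [-0.0034,0,0.0032,0.05],
    [-0.0033,0,0.0034,0.05],
    [-0.0032,0,0.0034,0.05],
    [-0.0016,0,0.0018,0.025],
    [0,0,0,0],
    [0,0,0,0]
  ]
}}

```text
time: 32.88
tool_pos: [0.6556, -0.0532, 0.149]
tcp_rot: [-1.389, -0.886, 0.869]
wrist_force: [1.5, 9.0, -5.4]
width: 0.151
```

```bash
bash chk.sh 32
```

```text
t 32.88 tcp [ 0.6556 -0.0532  0.149 ] yaw 64.66 down [ 0.01   0.003 -1.   ] F [ 1.5  9.  -5.4] w 12.9
32 (-75, 0.07, 0.23, 11 (-70, 0.66, 0.58, 11 (-65, 1.73, 0.79, 11
0.43405659991824097 0.0638647352298163
```

Request:
{"fn": "arm_command", "kwargs": {
  "deltas": [
    [-0.0032,0.001,0.0034,0.05],
    [-0.003,0.001,0.0036,0.05],
    [0,0.0005,0,0],
    [0,0,0,0],
    [0,0,0,0]
  ]
}}

```text
time: 33.55
tool_pos: [0.6481, -0.0561, 0.1483]
tcp_rot: [-1.423, -0.813, 0.791]
wrist_force: [2.2, 8.4, -0.5]
width: 0.155
```

```bash
bash chk.sh 33
```

```text
t 33.55 tcp [ 0.6481 -0.0561  0.1483] yaw 58.95 down [ 0.014  0.002 -1.   ] F [ 2.2  8.4 -0.5] w 13.2
33 (-70, 0.13, 0.21, 11 (-65, 0.83, 0.6, 119 (40, 1.12, 0.69, 119 (45, 0.18, 0.3, 119.
0.5580907604770913 0.06434215063036595
```

Request:
{"fn": "arm_command", "kwargs": {
  "deltas": [
    [-0.0009,0,0.0057,0.05],
    [0.0011,0,0.0011,0],
    [0,0,0,0],
    [0,0,0,0]
  ]
}}

```text
time: 34.1
tool_pos: [0.6439, -0.0567, 0.1487]
tcp_rot: [-1.445, -0.775, 0.754]
wrist_force: [5.8, -3.5, -3.8]
width: 0.149
```

```bash
bash chk.sh 34
```

```text
t 34.1 tcp [ 0.6439 -0.0567  0.1487] yaw 56.08 down [ 0.017 -0.004 -1.   ] F [ 5.8 -3.5 -3.8] w 12.8
34 (40, 2.63, 0.82, 119 (45, 1.5, 0.71, 119. (50, 0.5, 0.5, 119.0
0.6247865038113172 0.06401959749505284
```

Request:
{"fn": "arm_command", "kwargs": {
  "deltas": [
    [0,0.001,0,0],
    [0.0015,0.0005,-0.0018,-0.025],
    [0.0015,0,-0.0018,-0.025],
    [0.0016,0,-0.0018,-0.025],
    [0,0,0,0],
    [0,0,0,0]
  ]
}}

```text
time: 34.9
tool_pos: [0.6495, -0.0555, 0.1466]
tcp_rot: [-1.421, -0.83, 0.814]
wrist_force: [4.9, -5.4, 2.3]
width: 0.15
```

```bash
bash chk.sh 35
```

```text
t 34.9 tcp [ 0.6495 -0.0555  0.1466] yaw 60.38 down [ 0.014 -0.004 -1.   ] F [ 4.9 -5.4  2.3] w 12.8
35 (-75, 1.59, 0.3, 126 (-70, 1.91, 0.32, 12 (-65, 2.3, 0.37, 128 (40, 2.6, 0.58, 127. (45, 2.54, 0.55, 126 (50, 2.3, 0.52, 126. (55, 2.27, 0.51, 125 (60, 2.31, 0.49, 125 (65, 2.61, 0.49, 125 (70, 3.08, 0.5, 124. (75, 3.15, 0.49, 123
0.5355137640198159 0.06406971089030145
```

View pics/w35a.png

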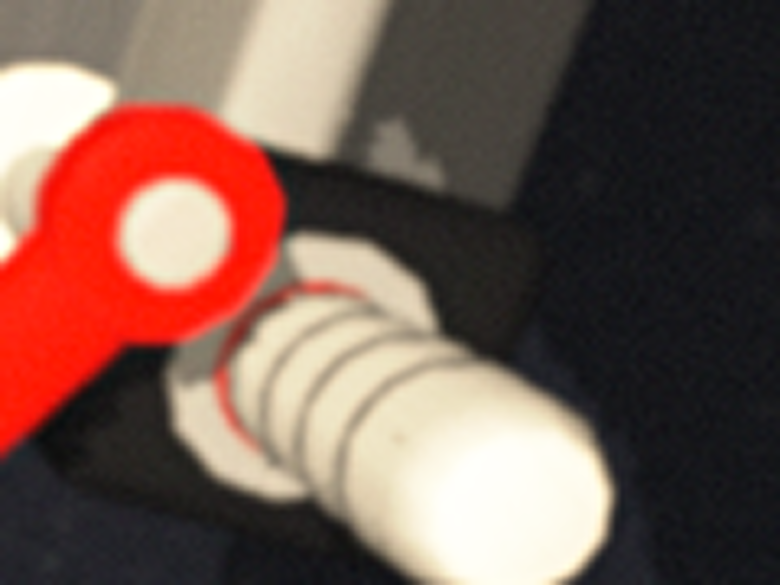

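```bash
cat > arc.py <<'E'
from plan import *
import sys
q0,q1,N,turn,radial=map(float,sys.argv[1:6]);N=int(N)
s=sensors.read_state();x=Ro.from_rotvec(s["tcp_rot"]).apply([1,0,0]);yw=np.arctan2(x[1],x[0]);y=.8036
xh=np.array([np.cos(y),np.sin(y)]);yh=np.array([-np.sin(y),np.cos(y)])
H=lambda q,r=.062:-r*np.sin(q)*xh-r*np.cos(q)*yh
q=np.linspace(q0,q1,N+1)
for i in range(N):
    r0=.062+radial*i/N;r1=.062+radial*(i+1)/N
    d=H(q[i+1],r1)-H(q[i],r0);print([round(float(d@[np.cos(yw),np.sin(yw)]),4),0,round(float(d@[-np.sin(yw),np.cos(yw)]),4),round(turn/N,4)],end=", ")
    yw-=turn/N
E
python3 arc.py .535 .235 8 -.25 .0015; echo; python3 arc.py .535 -.04 15 -.45 0.0015
```

```text
[0.0015, 0, -0.0018, -0.0312], [0.0016, 0, -0.0017, -0.0312], [0.0016, 0, -0.0017, -0.0312], [0.0016, 0, -0.0017, -0.0312], [0.0016, 0, -0.0017, -0.0312], [0.0016, 0, -0.0017, -0.0312], [0.0016, 0, -0.0017, -0.0312], [0.0017, 0, -0.0017, -0.0312], 
[0.0016, 0, -0.0017, -0.03], [0.0017, 0, -0.0017, -0.03], [0.0017, 0, -0.0017, -0.03], [0.0017, 0, -0.0017, -0.03], [0.0017, 0, -0.0017, -0.03], [0.0017, 0, -0.0017, -0.03], [0.0017, 0, -0.0017, -0.03], [0.0018, 0, -0.0016, -0.03], [0.0018, 0, -0.0016, -0.03], [0.0018, 0, -0.0016, -0.03], [0.0018, 0, -0.0016, -0.03], [0.0018, 0, -0.0016, -0.03], [0.0018, 0, -0.0016, -0.03], [0.0019, 0, -0.0016, -0.03], [0.0019, 0, -0.0016, -0.03],
```

Request:
{"fn": "arm_command", "kwargs": {
  "deltas": [
    [0.0015,-0.0003,-0.0018,-0.031],
    [0.0016,-0.0003,-0.0017,-0.031],
    [0.0016,0,-0.0017,-0.031],
    [0.0016,0,-0.0017,-0.031],
    [0,0,0,0]
  ]
}}

```text
time: 35.58
tool_pos: [0.6573, -0.0526, 0.1461]
tcp_rot: [-1.379, -0.923, 0.911]
wrist_force: [2.9, -4.5, 1.5]
width: 0.15
```

```bash
bash chk.sh 36
```

```text
t 35.58 tcp [ 0.6573 -0.0526  0.1461] yaw 67.52 down [ 0.011 -0.003 -1.   ] F [ 2.9 -4.5  1.5] w 12.8
36 (-75, 2.08, 0.35, 12 (-70, 2.39, 0.38, 12 (-65, 0.37, 0.45, 11 (40, 2.31, 0.58, 127 (45, 2.32, 0.56, 126 (50, 2.55, 0.55, 126 (55, 2.83, 0.53, 126 (60, 3.12, 0.58, 125 (65, 3.44, 0.58, 124 (70, 3.33, 0.57, 123 (75, 3.34, 0.54, 122
0.4056377513258894 0.06386606303358341
```

Request:
{"fn": "arm_command", "kwargs": {
  "deltas": [
    [0.0016,-0.0006,-0.0017,-0.031],
    [0.0016,-0.0003,-0.0017,-0.031],
    [0.0016,-0.0003,-0.0017,-0.031],
    [0.0017,-0.0002,-0.0017,-0.031],
    [0,0,0,0]
  ]
}}

```text
time: 36.25
tool_pos: [0.6648, -0.0486, 0.1464]
tcp_rot: [-1.332, -1.015, 1.007]
wrist_force: [2.6, -4.3, -0.3]
width: 0.152
```

```bash
bash chk.sh 37; python3 arc.py .25 -.05 8 -.22 0
```

```text
t 36.25 tcp [ 0.6648 -0.0486  0.1464] yaw 74.65 down [ 0.008 -0.003 -1.   ] F [ 2.6 -4.3 -0.3] w 13.0
37 (-75, 2.37, 0.32, 12 (-70, 0.43, 0.49, 11 (-65, 1.28, 0.74, 11 (40, 2.01, 0.47, 127 (45, 2.21, 0.51, 127 (50, 2.56, 0.57, 127 (55, 2.92, 0.59, 126 (60, 3.31, 0.59, 125 (65, 3.39, 0.57, 124 (70, 3.3, 0.51, 123. (75, 3.18, 0.48, 122
0.2721981709241587 0.06367417961147287
[0.0017, 0, -0.0016, -0.0275], [0.0017, 0, -0.0015, -0.0275], [0.0018, 0, -0.0015, -0.0275], [0.0018, 0, -0.0015, -0.0275], [0.0018, 0, -0.0015, -0.0275], [0.0018, 0, -0.0015, -0.0275], [0.0018, 0, -0.0014, -0.0275], [0.0018, 0, -0.0014, -0.0275],
```

Request:
{"fn": "arm_command", "kwargs": {
  "deltas": [
    [0.0017,-0.0003,-0.0016,-0.0275],
    [0.0017,-0.0003,-0.0015,-0.0275],
    [0.0018,-0.0003,-0.0015,-0.0275],
    [0.0018,-0.0002,-0.0015,-0.0275],
    [0,0,0,0]
  ]
}}

```text
time: 36.92
tool_pos: [0.6714, -0.0438, 0.1467]
tcp_rot: [-1.287, -1.096, 1.092]
wrist_force: [1.2, -6.0, -2.5]
width: 0.149
```

```bash
bash chk.sh 38
```

```text
t 36.92 tcp [ 0.6714 -0.0438  0.1467] yaw 80.98 down [ 0.006 -0.004 -1.   ] F [ 1.2 -6.  -2.5] w 12.7
38 (-75, 1.94, 0.31, 12 (-70, 0.75, 0.58, 11 (-65, 1.63, 0.76, 11 (40, 2.06, 0.45, 127 (45, 2.34, 0.48, 127 (50, 2.55, 0.5, 126. (55, 2.73, 0.51, 126 (60, 2.92, 0.5, 125. (65, 2.86, 0.48, 124 (70, 2.79, 0.44, 123 (75, 2.64, 0.42, 122
0.1427992307722879 0.06342676799637875
```

Request:
{"fn": "arm_command", "kwargs": {
  "deltas": [
    [0.0018,-0.0001,-0.0015,-0.0275],
    [0.0018,-0.0001,-0.0015,-0.0275],
    [0.0018,-0.0002,-0.0014,-0.0275],
    [0.0018,-0.0002,-0.0014,-0.0275],
    [0,0,0,0]
  ]
}}

```text
time: 37.6
tool_pos: [0.6774, -0.0383, 0.147]
tcp_rot: [-1.239, -1.176, 1.176]
wrist_force: [0.0, -9.2, -2.8]
width: 0.15
```

```bash
bash chk.sh 39
```

```text
t 37.6 tcp [ 0.6774 -0.0383  0.147 ] yaw 87.31 down [ 0.005 -0.006 -1.   ] F [ 0.  -9.2 -2.8] w 12.8
39 (-75, 2.43, 0.32, 12 (-70, 0.54, 0.53, 11 (-65, 1.25, 0.73, 11 (40, 2.07, 0.45, 127 (45, 2.19, 0.47, 127 (50, 2.26, 0.47, 127 (55, 2.37, 0.43, 126 (60, 2.54, 0.44, 125 (65, 2.76, 0.44, 125 (70, 2.84, 0.44, 123 (75, 2.83, 0.42, 122
0.014306287359988405 0.06329863142224659
```

Request:
{"fn": "arm_command", "kwargs": {
  "deltas": [
    [0.0008,-0.0003,-0.0007,0],
    [0.0008,-0.0003,-0.0007,0],
    [0.0008,-0.0003,-0.0007,0],
    [0,0,0,0],
    [0,0,0,0]
  ]
}}

```text
time: 38.28
tool_pos: [0.6788, -0.037, 0.147]
tcp_rot: [-1.239, -1.173, 1.178]
wrist_force: [-0.0, -11.5, -4.4]
width: 0.151
```

```bash
bash chk.sh 40
```

```text
t 38.27 tcp [ 0.6788 -0.037   0.147 ] yaw 87.29 down [ 0.003 -0.007 -1.   ] F [ -0.  -11.5  -4.4] w 12.9
40 (-75, 2.92, 0.33, 12 (-70, 0.23, 0.37, 11 (-65, 0.8, 0.61, 119 (40, 2.27, 0.45, 126 (45, 2.34, 0.48, 126 (50, 2.34, 0.48, 126 (55, 2.47, 0.45, 126 (60, 2.69, 0.43, 125 (65, 2.95, 0.44, 124 (70, 3.03, 0.44, 123 (75, 3.02, 0.43, 122
-0.014396591716035417 0.06341005028811111
```

Request:
{"fn": "arm_command", "kwargs": {
  "deltas": [
    [0.0008,-0.0003,-0.0007,0],
    [0.0007,-0.0003,-0.0006,0],
    [0,0,0,0],
    [0,0,0,0]
  ]
}}

```text
time: 38.83
tool_pos: [0.679, -0.0368, 0.1471]
tcp_rot: [-1.238, -1.171, 1.18]
wrist_force: [-2.3, -15.2, -4.1]
width: 0.151
```

```bash
bash chk.sh 41; python3 - <<'E'
from plan import *
s,ks=cam("side");save(s,"s41.png",(225,120,305,225),5.5)
t,kt=cam("top");save(t,"t41.png",sc=1.5)
E
```

```text
t 38.83 tcp [ 0.679  -0.0368  0.1471] yaw 87.29 down [ 0.    -0.009 -1.   ] F [ -2.3 -15.2  -4.1] w 12.9
41 (-75, 2.43, 0.3, 123 (-70, 2.44, 0.31, 12 (-65, 0.67, 0.59, 11 (40, 2.45, 0.54, 126 (45, 2.65, 0.55, 126 (50, 2.69, 0.55, 126 (55, 2.91, 0.52, 125 (60, 2.9, 0.49, 125. (65, 2.82, 0.45, 124 (70, 2.89, 0.43, 123 (75, 2.82, 0.42, 122
-0.01925551012425596 0.06339842350881075
```

View pics/w41a.png

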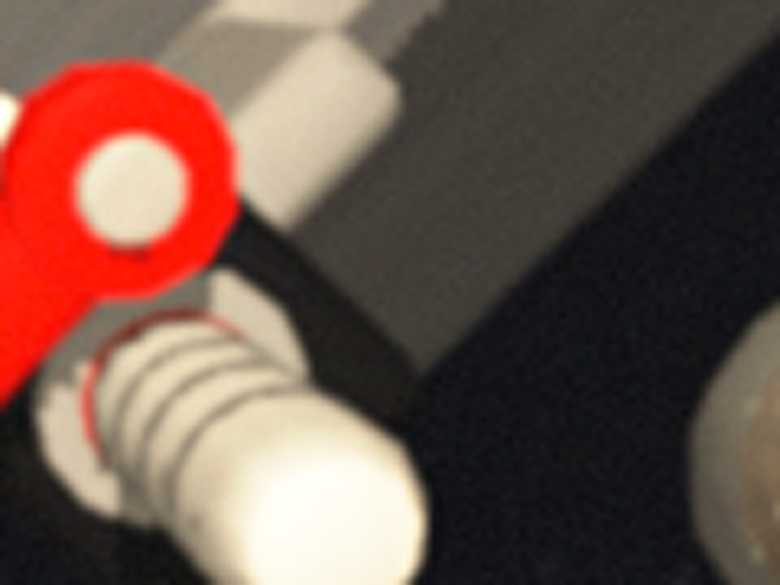

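View pics/s41.png

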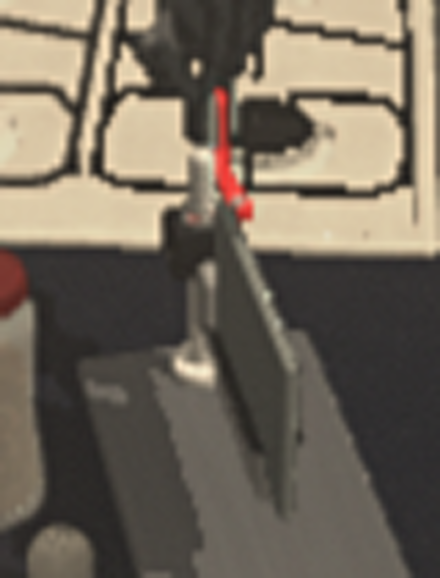

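View pics/t41.png

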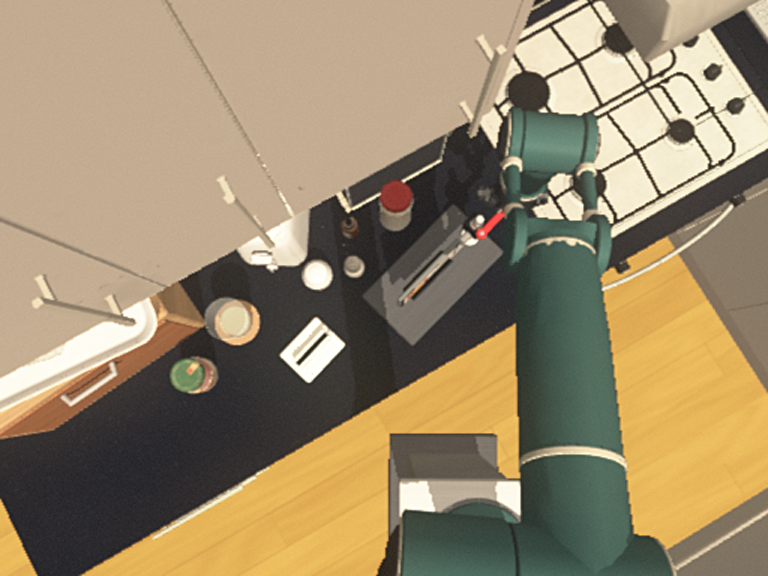

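Request:
{"fn": "arm_command", "kwargs": {
  "deltas": [
    [0,0,0,0],
    [0,0,0,0],
    [0,0,0,0],
    [0,0,0,0]
  ]
}}

```text
time: 39.48
tool_pos: [0.679, -0.0368, 0.1471]
tcp_rot: [-1.238, -1.171, 1.18]
wrist_force: [-2.3, -15.0, -4.2]
width: 0.149
```

```bash
bash chk.sh 42; python3 -c "
from plan import *
import pickle
im,k=pickle.load(open('w42.pkl','rb'));save(im,'w42f.png',sc=1.5)
p=[.5737,.0908,.8036]
for z in (.176,.178,.180): print((proj(k,loc(p,[[-.0045,-.055,z],[.0045,-.055,z]]))*1.5).round())"
```

```text
t 39.48 tcp [ 0.679  -0.0368  0.1471] yaw 87.29 down [ 0.    -0.009 -1.   ] F [ -2.3 -15.   -4.2] w 12.8
42 (-75, 2.36, 0.32, 12 (-70, 2.41, 0.32, 12 (-65, 0.67, 0.58, 11 (40, 2.47, 0.54, 126 (45, 2.61, 0.56, 126 (50, 2.66, 0.55, 126 (55, 2.81, 0.51, 126 (60, 2.86, 0.48, 125 (65, 2.67, 0.46, 124 (70, 2.77, 0.44, 123 (75, 2.74, 0.42, 122
-0.019084061376564775 0.06338201227330326
[[691. 151.]
 [712. 174.]]
[[697. 151.]
 [718. 175.]]
[[702. 151.]
 [724. 175.]]
```

View pics/w42f.png

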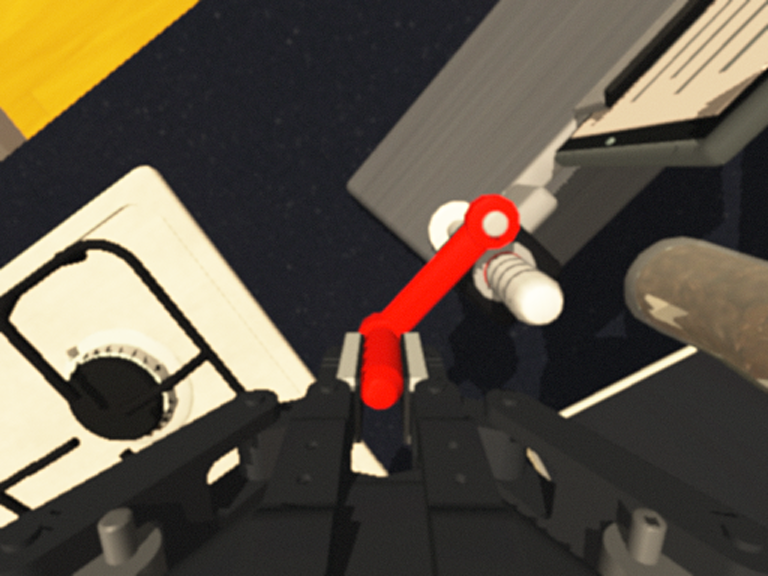

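Everything is steady: the lever is against its stop, about half of the 4 mm ring shows above the collar, and the tablet is seated. Handing in.

```bash
python3 -c "
from workcell import job
print(job.finish_job())"
```

```text
the job is handed in; nothing more can be done
None
```

I moved the tablet from its dock into the stand's slot, lifted the clamp by the open lever to the red ring and closed the lever there. I handed in at about 39.5 s, still gripping the handle.

**Last checks**
- **Tablet:** it was fully down in the slot. Contact came at the expected height, and the tablet's centre matched the slot's to within about 1 mm. It was still upright in its slot in the last pictures.
- **Lever:** a further 1.5 mm of push moved it only about 0.3 mm while the force rose to about 12 N, so I take it to be on its stop. The measured angle was about -0.02 rad, which is zero within measurement error.
- **Clamp height:** about 2.3 of the ring's 4 mm showed above the collar, so the top is level to within about 0.5 mm. It did not move over the last half second.
- **Other objects:** they looked undisturbed in the last top view.

**What disagreed or went wrong**
- **First closings:** the clamp slid with the lever partly closed, up to about 3 mm too high, and on one full closing sat about 1 mm low. I opened the lever part-way several times, corrected the height and closed it again in small steps. It never dropped back down the post.
- **Ring height:** absolute readings from the cameras ranged from 130 to 132.5 mm. I therefore set the final level by how much of the ring showed above the collar.

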